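# Lock the jack screw of a jar track

### The job

The roller track has just been levelled. Lock its front right jack screw, the one with the orange lever on its jam nut, without losing the setting: seat the spanner on the screw's square head with its handle beside the guide post, so that the post keeps the screw from turning, then swing the orange lever clockwise until the jam nut is tight, about 0.8 N m and no more than 1.1 N m. Take the spanner off again and lay it back on the black mat, leaving the jars, lids and spirit level alone.

Things in the scene. Friction and masses are not known exactly. Their poses are not given: they have to be found in the camera images.
- track: Bench-top roller track, fixed: two blue channels 270 mm apart with 40 mm rollers, 0.8 m long, jar tray on its left part. Origin: on the bench under the axis of its front right jack screw; x points away from the robot across the track, y left along it, z up. The near channel's outward top flange, 102 mm above the bench, spans x 28 to 85 mm; a round guide rail runs along x = 83 mm, its top 146 mm high, fixed on posts that reach 150 mm
- jack_screw: Vertical steel jack screw with a 30 mm square head, 22 mm tall, top edges chamfered 5 mm, on a round collar of 48 mm. Origin: on the axis at the head's foot (collar top), 102 mm above the bench, level with the channel flange. Its x axis lies square to two flats and points where the spanner's handle has to go (within 4 deg), along the channel; z up. The screw turns stiffly at 0.06 N m. The nut on it needs 0.3 N m and so drags it round clockwise unless it is held
- screw_mark (a point): Red-dotted corner of the square head's top, 21 mm from the screw's axis: shows whether the screw has turned
- guide_post: Fixed round steel post, 16 mm across, 48 mm tall, standing on the channel flange. Origin: centre of its foot. It is beside the handle of a spanner seated on the screw, 145 mm along it and 7 to 21 mm clear on the clockwise side (seen from above): a clockwise torque turns the spanner a few degrees until its handle leans on this post, here 145 mm from the screw's axis
- jam_nut (a joint): Turn of the jam nut on the jack screw, rad; grows as the orange lever swings clockwise seen from above. Loose at the start (0 to 0.3); it bears on the lug after another 0.7 to 1.1 rad and then turns stiffly, tight within some 0.05 rad. The lever is indexed on the nut at any angle, so the lever's direction does not show when the nut bears. It stays where it is left
- lever_grip (a point): Middle of the upright orange grip (16 mm across, 50 mm tall, from 102 to 152 mm above the bench) at the end of the jam nut's clamping lever, 90 mm from the screw's axis. It starts on the side towards the robot and circles the axis at constant height. Running the nut takes 3.3 N here, 0.8 N m is 9 N here
- spanner: Loose bright steel open-ended spanner, 209 mm long, 12 mm thick, about 0.4 kg, lying flat. Origin: centre of the jaw, on the underside; x along the handle (22 mm wide, from x = 42 to 185 mm), z up. The jaw opens to -x: prongs 32 mm apart inside, 60 mm outside, from x = -24 to the throat at x = 18 mm. Seated on the screw, its origin lies at the jack_screw's origin and its handle also rests on the channel flange
- spanner_grip (a point): Middle of the spanner's handle thickness near its balance point, 72 mm along x from its origin, 6 mm above its underside: the place to hold it
- spanner_middle (a point): Midpoint of the spanner's length, 80 mm along x from its origin, 6 mm above its underside
- mat: Black rubber tool mat fixed on the bench, 140 mm (x) by 300 mm (y), 4 mm thick. Origin: centre of its underside. The spanner lies on it at the start
- jar_a: Bystander: honey jar with black lid, 78 mm across, 100 mm tall. Origin: centre of its underside
- jar_b: Bystander: a second honey jar, same size. Origin: centre of its underside
- lids: Bystander: stack of black jar lids, 68 mm across, 42 mm tall. Origin: centre of its underside
- level: Bystander: yellow spirit level, 200 by 22 mm, 44 mm tall, lying on the rollers. Origin: centre of its underside
There are look-alikes about, which are no part of the job. There is more than one size of the spanner; the one meant has the size given above.

How it is judged:
On the way, in this order (a step that is already met when the one before it is completed fails the run):
1. the spanner sits down on the square head, released, its handle beside the guide post (horizontal distance between spanner and jack_screw below 0.008 m and z of spanner in the frame of jack_screw below 0.004 m and angle between spanner's own z axis and vertical below 0.1 rad and contact force between the fingers and spanner below 0.1 N), for 0.2 s.
2. with the spanner alone holding the screw against the guide post, the jam nut is tight: its torque presses the spanner on the post with over 3 N (a nut that still runs gives 2 N at most) (horizontal distance between spanner and jack_screw below 0.008 m and value of joint jam_nut above 0.7 rad and contact force between spanner and guide_post above 3 N and contact force between the fingers and spanner below 0.1 N), for 0.1 s.
At the end, for the whole second after the job is handed in: Jam nut not backed off; the jack screw within 7 mm at its marked corner (about 19 deg) of its first setting; the spanner lying flat and still on the black mat, its middle at least 10 mm (short side) and 20 mm (long side) inside the mat's edges (value of joint jam_nut above 0.9 rad and distance of screw_mark from where it was at the start of the episode below 0.007 m and z of spanner_middle in the frame of mat below 0.016 m and x of spanner_middle in the frame of mat between -0.06 and 0.06 m and y of spanner_middle in the frame of mat between -0.13 and 0.13 m and linear speed of spanner below 0.02 m/s); the robot touches nothing.
It fails at once if the nut is forced, well into its travel: more than 1.3 N m (the spanner presses the guide post with over 9 N) (value of joint jam_nut above 0.7 rad and contact force between spanner and guide_post above 9 N).
It fails at once if a jar, the lids or the spirit level is pushed by more than 30 mm (distance of any of jar_a, jar_b, lids, level from where it was at the start of the episode above 0.03 m).
It also fails if it takes over 72 s, if anything falls off the work surface, if the arm or the gripper's body presses on something with over 40 N, if the wrist force passes 120 N, or if a joint passes its speed limit or range.

### The arm

A 7-joint arm with a two-finger parallel gripper is mounted at the origin on the work surface. World frame = base frame: x ahead of the robot, y to its left, z up, the work surface at z = 0. Lengths are in m, angles in rad, forces in N, time in s.
With the tool pointing down it reaches from about 0.4 to 0.85 m from the base axis. Payload 10.4 kg.
Tool frame: the origin (TCP) lies between the finger pads; the fingertips stand tcp_to_tips ahead of it and the grasp point (between the pads) lies 8 mm behind it (tcp_to_tips is the distance from the TCP to the fingertips, in m); z points along the fingers, y is the line along which they close (so a half turn about z gives the same grasp; the last joint's range is limited). The gripper opens to 85 mm and grips with 20 to 120 N. Pads are 22 mm wide; open, the fingers measure 114 mm over their backs; the gripper's body (76 mm by 85 mm) begins 54 mm behind the grasp point. The pads swing forward as they close: fully open they stand 13 mm farther back than shut.
Start: joints at [-1.237, 0.332, -0.065, 1.46, 0.022, 1.35, -0.088], TCP at [0.218, 0.586, 0.221] pointing down, gripper open.
Joint ranges: [-2.6, 2.6], [-0.5, 2.12], [-1.47, 1.34], [0.16, 2.42], [-1.27, 4.41], [0.06, 2.06], [-2.6, 2.6]. Speed limits (rad/s): [2.22, 2.22, 2.79, 2.79, 3.14, 3.14, 3.14].

### API

Orientations are given as a unit quaternion [x, y, z, w].
In Python, from workcell import * gives the robot as it stands.
- The arm moves only by the tool apply_moves, never from a script. Its argument "rows" is a list of rows, each an object of numbers: "x", "y", "z": the shift along the tool's x, y, z in mm; "ax", "ay", "az": the turn, a rotation vector about the tool's x, y, z in degrees; "gripper": the closure, from 0 (fully open) to 1 (shut). A call has 1 to 5 rows; each row shifts and turns the commanded pose from where the row before left it, along the tool's axes as they then stand; what a row does not reach is not made up. A row lasts 1/12 s, in which the tool goes at most 41.7 mm and 7.16 degrees, less where a joint would pass 70% of its speed; a pose out of reach is approached as far as the arm can. A call with a gripper value outside its range is refused whole. The fingers move at their own pace and stop on an object; "newtons" is the grip in N (left out, the last holds). Time passes only in rows, so rows that do not move let the fingers close. It gives the time, the measured TCP pose, the force, the opening and the grip force at its end, in the units of the state.
- get_obs(): the state, without advancing time (a new reading comes with each control period).
- camera(name): name is "side" or "top"; returns a dict with "color" (400x640x3 uint8, red, green, blue), "fov_y" (degrees; the focal length in pixels is half the picture's height over the tangent of half this angle, whatever the lens; pixels are square), "cx", "cy" (the principal point, pixels), "rvec" (rotation vector, rad) and "tvec" (3), from world to camera coordinates, as OpenCV has them. Camera axes: x right, y down, z forward; pixel columns grow to the right and rows downward; lengths in m; the calibration is good to about 2 mm. A picture is of the moment at which its call begins. There is no depth.
- hand_in(): hands the job in; it is judged then, once.
The state is a dict: "clock": time; "joint_pos": joint angles; "joint_velocities": joint speeds; "tau": joint torques, N m; "position": TCP position; "ee_rot": TCP orientation; "ft_force": force on the tool from outside, world axes, zero at the start; "torque": the same for the moment, N m; "grip_width": opening from 0.0 (shut) to 1.0 (fully open); "grasp_force": force on a finger pad.
Only numpy, scipy, OpenCV 4.12 (cv2) and the standard library are available. Lean on these libraries where they do the work, as an engineer would, in place of code of your own. Each camera call takes 0.05 s, during which the arm holds its last target. There are 200 camera calls.

## Working session

There is one attempt and no reset: what is moved stays moved. The work goes in short steps, Python scripts to look and compute and a tool call to move; the robot and the scene stay as the last step left them, time stands still between calls to the robot, and variables do not carry over. Pictures are saved under pics/ and viewed, at most 10 in all, crops included, and the job is handed in when it is done.

Besides the shell and the picture viewer there is one more tool, called in YAML: its name, and indented under it one key for each argument. apply_moves: Moves the arm, as the interface text tells. Its arguments: {"type":"object","properties":{"rows":{"type":"array","items":{"type":"object","properties":{"x":{"type":"number"},"y":{"type":"number"},"z":{"type":"number"},"ax":{"type":"number"},"ay":{"type":"number"},"az":{"type":"number"},"gripper":{"type":"number"}}}},"newtons":{"type":"number"}},"required":["rows"]}

```bash
ls; mkdir -p pics
cat > h.py <<'E'
from workcell import *
import numpy as np, cv2
from scipy.spatial.transform import Rotation as R
def K(c):
    f=c["color"].shape[0]/2/np.tan(np.radians(c["fov_y"])/2)
    return np.array([[f,0,c["cx"]],[0,f,c["cy"]],[0,0,1.]])
def ray(c,u,v,z):
    Rm=cv2.Rodrigues(np.array(c["rvec"],float))[0];t=np.array(c["tvec"],float).ravel()
    o=-Rm.T@t; d=Rm.T@np.linalg.inv(K(c))@np.array([u,v,1.])
    return o+d*(z-o[2])/d[2]
def proj(c,p):
    return cv2.projectPoints(np.array(p,float).reshape(-1,3),np.array(c["rvec"],float),np.array(c["tvec"],float),K(c),None)[0].reshape(-1,2)
def save(n,img): cv2.imwrite(f"pics/{n}.png",img[:,:,::-1])
def loc(p):  # world point -> shift in tool axes, mm
    s=get_obs(); return np.round(R.from_quat(s["ee_rot"]).inv().apply(np.array(p)-np.array(s["position"]))*1000,1)
E
python3 - <<'E'
from h import *
for k,v in get_obs().items(): print(k,v)
t=camera("top");s=camera("side")
for c in (t,s): print({k:v for k,v in c.items() if k!="color"})
for c in (t,s):
    Rm=cv2.Rodrigues(np.array(c["rvec"],float))[0];print(-Rm.T@np.array(c["tvec"]).ravel())
save("top0",t["color"]);save("side0",s["color"])
import workcell; print([n for n in dir(workcell) if not n.startswith('_')])
E
```

```text
pics
clock 0.0
joint_pos [-1.23660894  0.33287637 -0.06470429  1.46097736  0.02165003  1.34986491
 -0.08849476]
joint_velocities [-3.29714056e-04 -4.44503578e-05  7.43098474e-04  2.60779787e-06
  8.19819944e-04  1.18356281e-03 -1.08759388e-03]
tau [ 3.42415151e-04 -6.25443149e+01  4.94678027e-02 -3.91608882e+01
  1.62335444e-02  9.82636178e-03  2.98119357e-05]
position [0.2181729  0.58526333 0.21989594]
ee_rot [ 1.77428259e-01  9.84133478e-01 -7.11095484e-04 -7.05424297e-05]
ft_force [0.34804924 0.11690375 0.37262113]
torque [-0.04745347 -0.02295227  0.02548826]
grasp_force 0.0
grip_width 1.0038824504236872
{'fov_y': 56.005852924867796, 'cx': 322.7255011967215, 'cy': 199.0156513489786, 'rvec': array([ 2.20138734, -2.20759023,  0.08375316]), 'tvec': array([-0.04214226,  0.53711345,  1.28265447])}
{'fov_y': 53.105899701764194, 'cx': 320.8069276038643, 'cy': 199.41845969044334, 'rvec': array([ 2.2708065 , -0.80617707,  0.30181745]), 'tvec': array([-0.4465205 ,  0.3352401 ,  1.30477526])}
[ 0.46681909 -0.01525026  1.31046431]
[-0.04617213 -0.79466179  1.17498328]
['MotionError', 'camera', 'get_obs', 'hand_in', 'tcp_to_tips']
```

View pics/top0.png

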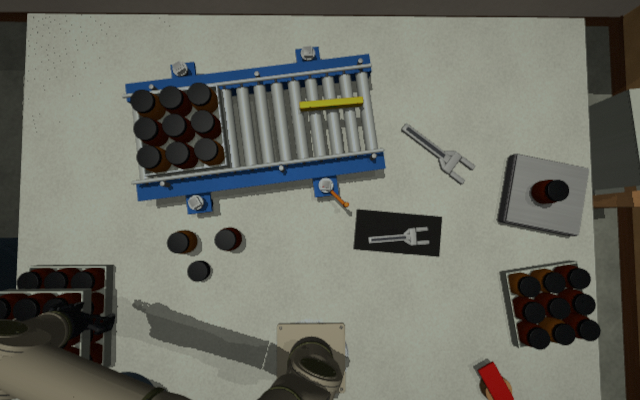

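View pics/side0.png

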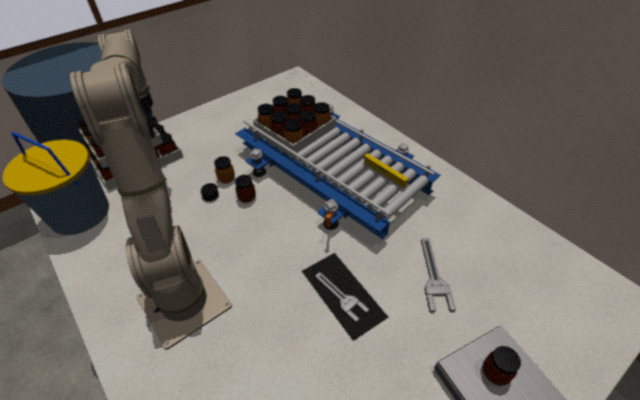

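Run:
```python
from h import *
t=cv2.imread("pics/top0.png");s=cv2.imread("pics/side0.png")
a=cv2.resize(t[145:265,240:450],None,fx=3.8,fy=3.8,interpolation=cv2.INTER_CUBIC)
cv2.imwrite("pics/c1.png",a)
b=cv2.resize(s[140:340,230:400],None,fx=3,fy=3,interpolation=cv2.INTER_CUBIC)
cv2.imwrite("pics/c2.png",b)
```

```text
(no output)
```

View pics/c1.png

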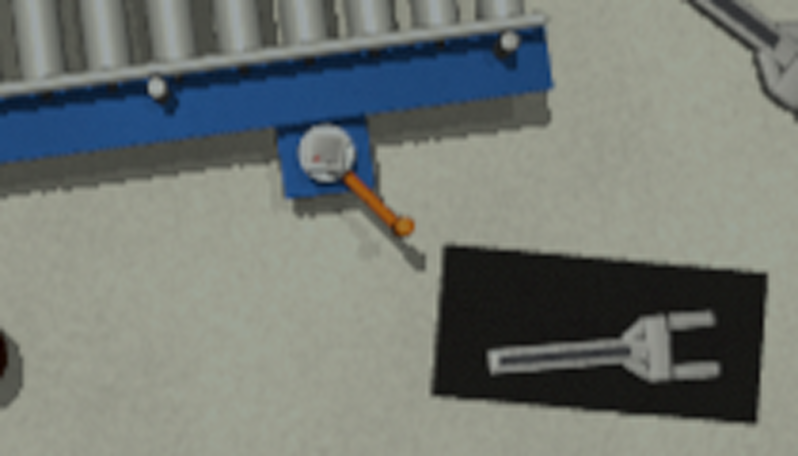

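View pics/c2.png

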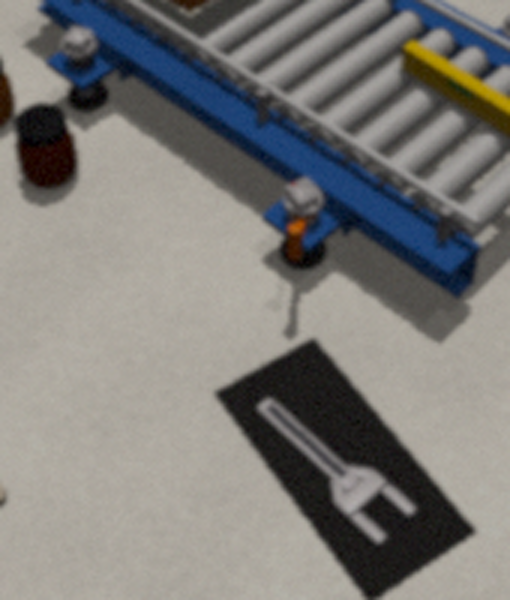

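Top crop: spanners are at full-image (398,236) on the mat and (437,152) on the bench. The mat one is about 209 mm long, the other is clearly longer, so the mat one should be right; I'll check its size next. The screw is at about (326,185), the lever grip at (346,204), and there are posts at (281,168) and (374,156).

```bash
cat > meas.py <<'E'
from h import *
def spanner(c,z,poly=None,thr=75):
    g=cv2.cvtColor(c["color"],cv2.COLOR_RGB2GRAY)
    # mat = largest dark blob near mat
    return g
def main():
    t=camera("top");s=camera("side")
    for n,c,(x0,x1,y0,y1) in (("top",t,(345,450,200,265)),("side",s,(295,395,245,345))):
        g=cv2.cvtColor(c["color"],cv2.COLOR_RGB2GRAY); m=np.zeros_like(g); m[y0:y1,x0:x1]=(g[y0:y1,x0:x1]<50)*255
        cs=cv2.findContours(m,cv2.RETR_EXTERNAL,cv2.CHAIN_APPROX_NONE)[0]; mc=max(cs,key=cv2.contourArea)
        P=np.array([ray(c,*p[0],0.004)[:2] for p in mc],np.float32)
        mr=cv2.minAreaRect(P); print(n,"mat",np.round(mr[0],4),np.round(mr[1],4),mr[2])
        hull=np.zeros_like(g); cv2.fillPoly(hull,[cv2.convexHull(mc)],255)
        hull=cv2.erode(hull,np.ones((3,3)))
        sp=((g>75)&(hull>0)).astype(np.uint8)*255
        cs=cv2.findContours(sp,cv2.RETR_EXTERNAL,cv2.CHAIN_APPROX_NONE)[0]; sc=max(cs,key=cv2.contourArea)
        P=np.array([ray(c,*p[0],0.016)[:2] for p in sc],np.float32)
        mr=cv2.minAreaRect(P); print(n,"spanner",np.round(mr[0],4),np.round(mr[1],4),mr[2])
        f=np.zeros_like(g);cv2.fillPoly(f,[sc],255); v,u=np.nonzero(f)
        Q=np.array([ray(c,a,b,0.016)[:2] for a,b in zip(u,v)])
        # handle axis: fit line through handle half (+y side)
        H=Q[Q[:,1]>mr[0][1]-0.0]
        d=cv2.fitLine(H.astype(np.float32),cv2.DIST_L2,0,.01,.01).ravel(); d=d*np.sign(d[1])
        dd=d[:2]*np.sign(d[1]); pr=(Q-d[2:])@dd; pp=Q-d[2:]-np.outer(pr,dd)
        print(n,"handle ang deg",np.degrees(np.arctan2(dd[1],dd[0])),"end",pr.max(),"jaw",pr.min(),"len",np.ptp(pr),"mid",d[2:]+dd*(pr.max()+pr.min())/2,len(Q))
        # orange, head
        hsv=cv2.cvtColor(c["color"],cv2.COLOR_RGB2HSV)
        o=cv2.inRange(hsv,(5,150,90),(20,255,255)); o[:, :300]=0;o[:,380:]=0;o[:180]=0;o[250:]=0
        v,u=np.nonzero(o);print(n,"orange",[(a,b) for a,b in zip(u,v)])
    return t,s
if __name__=="__main__": main()
E
python3 meas.py
python3 - <<'E'
from h import *
t=camera("top");s=camera("side")
print("postL",ray(t,281.3,168.2,.15),"postR",ray(t,373.9,156.1,.15))
print("head",ray(t,326.8,185.3,.124),"grip",ray(t,346,204.5,.152))
S=lambda u,v:(230+u/3,140+v/3)
print("side postL",ray(s,*S(263,100),.15),"postR",ray(s,*S(448,222),.15),"head",ray(s,*S(302,187),.124),"grip",ray(s,*S(297,228),.152))
# channel outer edge line in top image: fit blue lower edge
hsv=cv2.cvtColor(t["color"],cv2.COLOR_RGB2HSV); b=cv2.inRange(hsv,(100,120,60),(125,255,255))
pts=[]
for u in list(range(142,185))+list(range(225,300))+list(range(350,380)):
    v=np.nonzero(b[140:210,u])[0]
    if len(v): pts.append(ray(t,u,140+v.max()+.5,.102)[:2])
pts=np.array(pts,np.float32); l=cv2.fitLine(pts,cv2.DIST_HUBER,0,.01,.01).ravel(); print("edge",l,np.degrees(np.arctan2(l[1],l[0]))%180)
E
```

```text
top mat [ 0.4201 -0.3044] [0.2963 0.1363] 84.74517059326172
top spanner [ 0.4045 -0.3021] [0.0603 0.2069] 4.069911003112793
top handle ang deg 93.96269 end -0.5027664090795959 jaw -0.7095744320259745 len 0.20680802294637857 mid [-0.35859081 -0.35493307] 527
top orange [(np.int64(332), np.int64(190)), (np.int64(331), np.int64(191)), (np.int64(332), np.int64(191)), (np.int64(331), np.int64(192)), (np.int64(332), np.int64(192)), (np.int64(333), np.int64(192)), (np.int64(331), np.int64(193)), (np.int64(332), np.int64(193)), (np.int64(333), np.int64(193)), (np.int64(334), np.int64(193)), (np.int64(332), np.int64(194)), (np.int64(333), np.int64(194)), (np.int64(334), np.int64(194)), (np.int64(335), np.int64(194)), (np.int64(333), np.int64(195)), (np.int64(334), np.int64(195)), (np.int64(335), np.int64(195)), (np.int64(336), np.int64(195)), (np.int64(337), np.int64(195)), (np.int64(334), np.int64(196)), (np.int64(335), np.int64(196)), (np.int64(336), np.int64(196)), (np.int64(337), np.int64(196)), (np.int64(338), np.int64(196)), (np.int64(335), np.int64(197)), (np.int64(336), np.int64(197))
[... 2291 characters left out ...]
 (np.int64(327), np.int64(216)), (np.int64(328), np.int64(216)), (np.int64(329), np.int64(216)), (np.int64(330), np.int64(216)), (np.int64(326), np.int64(217)), (np.int64(327), np.int64(217)), (np.int64(328), np.int64(217)), (np.int64(329), np.int64(217)), (np.int64(330), np.int64(217))]
postL [0.62554555 0.08731121 0.15      ] postR [ 0.66338967 -0.20081786  0.15      ]
head [ 0.57456191 -0.05431897  0.124     ] grip [ 0.5124563  -0.11246169  0.152     ]
side postL [0.62075513 0.07508085 0.15      ] postR [ 0.6565477  -0.21560807  0.15      ] head [ 0.57924671 -0.05103329  0.124     ] grip [ 0.51809575 -0.11552882  0.152     ]
edge [ 0.13043346 -0.99145705  0.5767223   0.17759082] 97.494644
```

Run:
```python
from h import *
def avg(n,k=3):
    cs=[camera(n) for _ in range(k)]; c=cs[0]; c["color"]=np.mean([x["color"] for x in cs],0).round().astype(np.uint8); return c
t=avg("top");s=avg("side")
np.save("t.npy",t,allow_pickle=True);np.save("s.npy",s,allow_pickle=True)
def crop(c,x0,y0,w,h,k): return cv2.resize(np.clip(c["color"][y0:y0+h,x0:x0+w]*1.3,0,255).astype(np.uint8),None,fx=k,fy=k,interpolation=cv2.INTER_CUBIC)
a=crop(t,260,145,130,50,6);b=crop(s,290,150,130,45,6)
save("c3",np.vstack([a,b]))
def tri(pt,ps):
    P=[K(c)@np.hstack([cv2.Rodrigues(c["rvec"])[0],np.reshape(c["tvec"],(3,1))]) for c in(t,s)]
    X=cv2.triangulatePoints(P[0],P[1],np.float64(pt),np.float64(ps)).ravel(); return X[:3]/X[3]
S=lambda u,v:(230+u/3,140+v/3)
print(tri((281.3,168.2),S(263,100)),tri((373.9,156.1),S(448,222)),tri((326.8,185.3),S(302,187)))
```

```text
[0.6287477  0.08771042 0.13591828] [ 0.667788   -0.20466772  0.13168254] [ 0.57491687 -0.05472804  0.12988182]
```

View pics/c3.png

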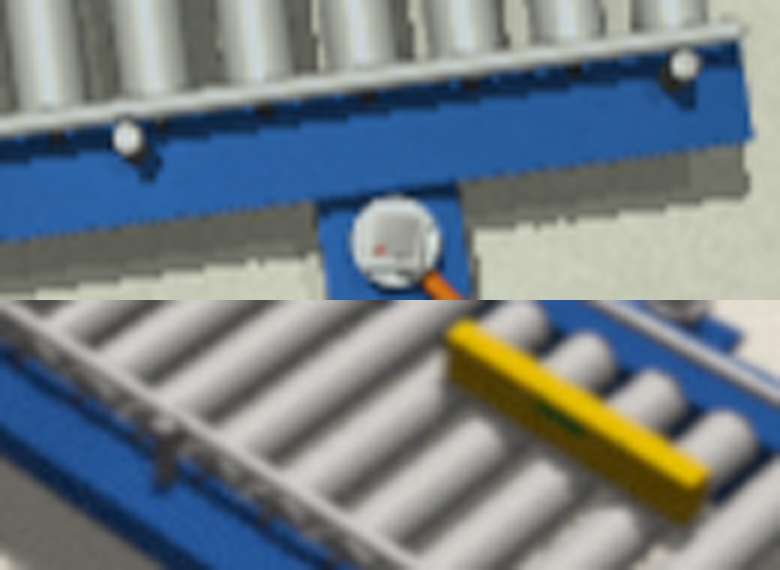

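Both posts stand about 70 mm in on the flange. The left one is about 150 mm from the screw, which matches the description, so the handle must angle inward over the flange. The right one is about 171 mm away and is a decoy. Next I'll measure the collar, the head's orientation and the post more finely.

Run:
```python
from h import *
t=np.load("t.npy",allow_pickle=True).item();s=np.load("s.npy",allow_pickle=True).item()
def blob(c,x0,x1,y0,y1,name,z):
    im=c["color"].astype(int)[y0:y1,x0:x1]; m=((im[...,2]-im[...,0]<25)&(im[...,0]-im[...,2]<45)&(im.min(2)>95)).astype(np.uint8)
    n,l,st,ce=cv2.connectedComponentsWithStats(m); i=1+np.argmax(st[1:,4]); print(name,ce[i]+[x0,y0],st[i],ray(c,*(ce[i]+[x0,y0]),z))
blob(t,316,337,176,196,"collar top",.105)
blob(t,277,286,163,172,"postL",.15)
blob(t,370,379,151,159,"postR",.15)
for c,(x0,x1,y0,y1) in((t,(317,336,176,195)),(s,(322,342,195,220))):
    im=c["color"][y0:y1,x0:x1].astype(int); print(x0,y0); print("\n".join(" ".join("%3d"%v for v in r) for r in im.mean(2)))
    r=np.clip(im[...,0]-im[...,1:].max(2)-25,0,None); r[im[...,0]-im[...,2]>110]=0
    print("red"); print([(x0+u,y0+v,r[v,u]) for v,u in zip(*np.nonzero(r))])
```

```text
collar top [325.30188679 184.50943396] [  3   2  14  15 159] [ 0.57884688 -0.0501318   0.105     ]
postL [280.4        165.63333333] [ 0  0  9  7 30] [0.63354578 0.09011387 0.15      ]
postR [373.44827586 153.51724138] [ 0  0  9  7 29] [ 0.67151065 -0.1994914   0.15      ]
317 176
 77  76  72  68  68  68  64  60  59  51  49  45  43  37  35  31  30  30  32
 59  60  52  45  45  45  44  59  69  71  47  30  31  34  36  36  35  35  35
 33  32  33  31  47 107 120 126 130 131 122 117  88  65  60  60  59  58  58
 36  36  36  63 114 152 160 159 160 160 161 160 142 119  86  75  75  73  73
 62  61  65 120 155 156 152 149 147 148 148 149 151 144 111  82  75  74  74
 78  78 121 151 159 152 142 136 132 130 127 127 131 145 142  97  76  73  74
 78  77 148 154 157 148 139 133 128 125 120 115 119 138 133 108  82  73  74
 79  91 149 154 156 144 136 128 125 122 118 115 121 135 130 137  97  75  75
 76 103 151 155 156 141 132 125 123 120 117 116 125 130 153 159  98  72  75
 72 103 151 153 155 137 124 121 122 120 117 116 129 125 152 158  87  69  75
 73  96 150 146 151 119 103 116 121 120 117 116 131 120 15
[... 3679 characters left out ...]
, np.int64(36)), (np.int64(331), np.int64(215), np.int64(30)), (np.int64(326), np.int64(216), np.int64(35)), (np.int64(331), np.int64(216), np.int64(20)), (np.int64(326), np.int64(217), np.int64(20)), (np.int64(330), np.int64(217), np.int64(30)), (np.int64(331), np.int64(217), np.int64(1)), (np.int64(326), np.int64(218), np.int64(3)), (np.int64(327), np.int64(218), np.int64(15)), (np.int64(328), np.int64(218), np.int64(15)), (np.int64(329), np.int64(218), np.int64(13)), (np.int64(330), np.int64(218), np.int64(13)), (np.int64(326), np.int64(219), np.int64(2)), (np.int64(327), np.int64(219), np.int64(9)), (np.int64(328), np.int64(219), np.int64(9)), (np.int64(329), np.int64(219), np.int64(9))]
```

Run:
```python
from h import *
t=np.load("t.npy",allow_pickle=True).item();s=np.load("s.npy",allow_pickle=True).item()
h=ray(t,325.45,184.9,.102);print("head axis",h)
print("side head proj foot, top:",proj(s,[[*h[:2],.102],[*h[:2],.124]]),"top:",proj(t,[[*h[:2],.124]]))
# red dot: chroma centroid relative to neighbours
for c,(u0,v0) in((t,(323,186)),(s,(327,201))):
    im=c["color"][v0-3:v0+4,u0-3:u0+4].astype(float); r=np.clip(im[...,0]-im[...,1]-6,0,None)
    v,u=np.indices(r.shape); q=((u*r).sum()/r.sum()+u0-3,(v*r).sum()/r.sum()+v0-3)
    p=ray(c,*q,.124); d=p[:2]-h[:2]; print("red",q,p,"r",np.hypot(*d),"ang",np.degrees(np.arctan2(d[1],d[0])))
for q in((281.2,168.0),(281.3,167.7)):
    p=ray(t,*q,.15); d=p[:2]-h[:2]; print("postL",p,np.hypot(*d),np.degrees(np.arctan2(d[1],d[0])))
    print("side proj foot/top",proj(s,[[*p[:2],.102],[*p[:2],.15]]))
# edge direction in far + near: rail line direction check
for a in (80,84,88,97): 
    d=np.radians(a); e=proj(t,[[*h[:2],.124],[h[0]+.1*np.cos(d),h[1]+.1*np.sin(d),.124]]); print(a,np.degrees(np.arctan2(*(e[1]-e[0])[::-1])))
```

```text
head axis [ 0.57786068 -0.05069179  0.102     ]
side head proj foot, top: [[330.28147771 206.59095825]
 [330.30735789 202.46026255]] top: [[325.65120599 184.26370914]]
red (np.float64(322.84507042253523), np.float64(186.32394366197184)) [ 0.57132696 -0.04177932  0.124     ] r 0.011050872947827924 ang 126.24509583349476
red (np.float64(327.46153846153845), np.float64(200.96703296703296)) [ 0.57464493 -0.03859323  0.124     ] r 0.012518633318534847 ang 104.88484557938452
postL [0.6261688  0.08762185 0.15      ] 0.14650712535377466 70.74747539528258
side proj foot/top [[316.97463524 180.12061545]
 [316.71906782 170.94768509]]
postL [0.62710342 0.08731518 0.15      ] 0.1465290828455745 70.36291700571496
side proj foot/top [[317.21416008 180.05572795]
 [316.96419592 170.88268048]]
80 -170.1134476682684
84 -174.0985372726289
88 -178.08460054914298
97 172.94183572887363
```

apply_moves:
  rows:
    - {"z": -16, "az": 6.56, "gripper": 0.0}
    - {"z": -16, "az": 6.56}
    - {"z": -16, "az": 6.56}
    - {"z": -16, "az": 6.56}
    - {"z": -16, "az": 6.56}

```text
invalid input at $.rows[0]: expected keys x, y, z, ax, ay, az, gripper
```

apply_moves:
  rows:
    - {"az": 6.56}
    - {"az": 6.56}
    - {"az": 6.56}
    - {"az": 6.56}
    - {"az": 6.56}

```text
invalid input at $.rows[0]: expected keys x, y, z, ax, ay, az, gripper
```

Run:
```python
from h import *
s=get_obs();print(s["position"],s["ee_rot"],s["joint_pos"],tcp_to_tips)
print(loc([.45,.35,.3]),loc([.5,0,.3]),loc([.4043,-.3093,.15]))
```

```text
[0.21830428 0.5856402  0.22073491] [ 1.77464555e-01  9.84127192e-01  2.79867290e-05 -4.66715561e-06] [-1.23658983  0.33218833 -0.0646619   1.46012051  0.02158376  1.34992318
 -0.08847663] 0.011
[-299.4 -139.9  -79.3] [-468.5 -450.4  -79.3] [-486.9 -773.6   70.7]
```

apply_moves:
  rows:
    - {"x": 0, "y": 0, "z": -16, "ax": 0, "ay": 0, "az": 6.56, "gripper": 0}
    - {"x": 0, "y": 0, "z": -16, "ax": 0, "ay": 0, "az": 6.56, "gripper": 0}
    - {"x": 0, "y": 0, "z": -16, "ax": 0, "ay": 0, "az": 6.56, "gripper": 0}
    - {"x": 0, "y": 0, "z": -16, "ax": 0, "ay": 0, "az": 6.56, "gripper": 0}
    - {"x": 0, "y": 0, "z": -16, "ax": 0, "ay": 0, "az": 6.56, "gripper": 0}

```text
clock: 1.02
position: [0.2182, 0.5856, 0.3016]
ee_rot: [0.451, 0.893, 0.0, -0.0]
ft_force: [0.2, 0.1, 0.3]
grip_width: 1.003
grasp_force: 0.0
```

apply_moves:
  rows:
    - {"x": 0, "y": 0, "z": 0, "ax": 0, "ay": 0, "az": 6.56, "gripper": 0}
    - {"x": 0, "y": 0, "z": 0, "ax": 0, "ay": 0, "az": 6.56, "gripper": 0}
    - {"x": 0, "y": 0, "z": 0, "ax": 0, "ay": 0, "az": 6.56, "gripper": 0}
    - {"x": 0, "y": 0, "z": 0, "ax": 0, "ay": 0, "az": 6.56, "gripper": 0}
    - {"x": 0, "y": 0, "z": 0, "ax": 0, "ay": 0, "az": 6.56, "gripper": 0}

```text
clock: 1.43
position: [0.2183, 0.5857, 0.3008]
ee_rot: [0.684, 0.729, 0.0, -0.0]
ft_force: [-0.2, 0.0, -0.9]
grip_width: 1.001
grasp_force: 0.0
```

Run:
```python
from h import *
s=get_obs();print(s["clock"],s["position"],s["ee_rot"],s["joint_pos"])
print(loc([.45,.35,.3]),loc([.5,0,.3]),loc([.4043,-.3093,.15]))
```

```text
1.4333 [0.21825425 0.58565295 0.30076782] [ 6.84315482e-01  7.29186064e-01  4.83927504e-05 -4.62017192e-05] [-1.35150553  0.30261461  0.08418866  1.33562227 -0.02515893  1.50425709
 -1.2059883 ]
[-249.9  216.3    0.7] [-602.3  244.     0.7] [-905.   128.9  150.6]
```

apply_moves:
  rows:
    - {"x": -31, "y": 27, "z": 0, "ax": 0, "ay": 0, "az": 0, "gripper": 0}
    - {"x": -31, "y": 27, "z": 0, "ax": 0, "ay": 0, "az": 0, "gripper": 0}
    - {"x": -31, "y": 27, "z": 0, "ax": 0, "ay": 0, "az": 0, "gripper": 0}
    - {"x": -31, "y": 27, "z": 0, "ax": 0, "ay": 0, "az": 0, "gripper": 0}
    - {"x": -31, "y": 27, "z": 0, "ax": 0, "ay": 0, "az": 0, "gripper": 0}

```text
clock: 1.85
position: [0.3647, 0.4387, 0.301]
ee_rot: [0.682, 0.731, 0.0, -0.0]
ft_force: [0.3, 1.7, 0.7]
grip_width: 1.003
grasp_force: 0.0
```

apply_moves:
  rows:
    - {"x": -31, "y": 27, "z": 0, "ax": 0, "ay": 0, "az": 0, "gripper": 0}
    - {"x": -31, "y": 27, "z": 0, "ax": 0, "ay": 0, "az": 0, "gripper": 0}
    - {"x": -31, "y": 27, "z": 0, "ax": 0, "ay": 0, "az": 0, "gripper": 0}
    - {"x": -40, "y": 3, "z": 0, "ax": 0, "ay": 0, "az": 0, "gripper": 0}
    - {"x": -40, "y": 3, "z": 0, "ax": 0, "ay": 0, "az": 0, "gripper": 0}

```text
clock: 2.27
position: [0.4633, 0.2718, 0.3002]
ee_rot: [0.683, 0.731, -0.0, 0.0]
ft_force: [-0.3, -1.3, 0.4]
grip_width: 0.998
grasp_force: 0.0
```

apply_moves:
  rows:
    - {"x": -40, "y": 3, "z": 0, "ax": 0, "ay": 0, "az": 0, "gripper": 0}
    - {"x": -40, "y": 3, "z": 0, "ax": 0, "ay": 0, "az": 0, "gripper": 0}
    - {"x": -40, "y": 3, "z": 0, "ax": 0, "ay": 0, "az": 0, "gripper": 0}
    - {"x": -40, "y": 3, "z": 0, "ax": 0, "ay": 0, "az": 0, "gripper": 0}
    - {"x": -40, "y": 3, "z": 0, "ax": 0, "ay": 0, "az": 0, "gripper": 0}

```text
clock: 2.68
position: [0.491, 0.0733, 0.301]
ee_rot: [0.682, 0.731, 0.0, -0.0]
ft_force: [0.6, -0.1, 0.3]
grip_width: 0.999
grasp_force: 0.0
```

apply_moves:
  rows:
    - {"x": -37, "y": -14, "z": 0, "ax": 0, "ay": 0, "az": 0, "gripper": 0}
    - {"x": -37, "y": -14, "z": 0, "ax": 0, "ay": 0, "az": 0, "gripper": 0}
    - {"x": -37, "y": -14, "z": 0, "ax": 0, "ay": 0, "az": 0, "gripper": 0}
    - {"x": -37, "y": -14, "z": 0, "ax": 0, "ay": 0, "az": 0, "gripper": 0}
    - {"x": -37, "y": -14, "z": 0, "ax": 0, "ay": 0, "az": 0, "gripper": 0}

```text
clock: 3.1
position: [0.4331, -0.1159, 0.3008]
ee_rot: [0.682, 0.731, 0.001, -0.0]
ft_force: [0.8, 0.2, 0.0]
grip_width: 1.0
grasp_force: 0.0
```

Run:
```python
from h import *
s=get_obs();print(s["clock"],s["position"],s["ee_rot"],s["joint_pos"],s["joint_velocities"].round(2))
print(loc([.4043,-.3093,.1]))
```

```text
3.1 [ 0.43313813 -0.11593142  0.30081752] [ 6.82305238e-01  7.31067236e-01  5.08239389e-04 -2.44267635e-05] [-0.57350623 -0.17097131  0.65717555  1.79557284  0.10371127  1.48175266
  0.13635932] [ 0.37 -0.22  0.52  0.08  0.2   0.04  0.86]
[-191.1  -42.2  200.6]
```

apply_moves:
  rows:
    - {"x": -38, "y": -8.4, "z": 10, "ax": 0, "ay": 0, "az": 0, "gripper": 0.3}
    - {"x": -38, "y": -8.4, "z": 10, "ax": 0, "ay": 0, "az": 0, "gripper": 0.3}
    - {"x": -38, "y": -8.4, "z": 10, "ax": 0, "ay": 0, "az": 0, "gripper": 0.3}
    - {"x": -38, "y": -8.4, "z": 10, "ax": 0, "ay": 0, "az": 0, "gripper": 0.3}
    - {"x": -38, "y": -8.4, "z": 10, "ax": 0, "ay": 0, "az": 0, "gripper": 0.3}

```text
clock: 3.52
position: [0.4047, -0.3084, 0.2509]
ee_rot: [0.682, 0.731, 0.001, 0.001]
ft_force: [1.9, 0.3, -0.1]
grip_width: 0.703
grasp_force: 0.0
```

apply_moves:
  rows:
    - {"x": 0, "y": 0, "z": 35, "ax": 0, "ay": 0, "az": 0, "gripper": 0.3}
    - {"x": 0, "y": 0, "z": 35, "ax": 0, "ay": 0, "az": 0, "gripper": 0.3}
    - {"x": 0, "y": 0, "z": 35, "ax": 0, "ay": 0, "az": 0, "gripper": 0.3}
    - {"x": 0, "y": 0, "z": 35, "ax": 0, "ay": 0, "az": 0, "gripper": 0.3}
    - {"x": 0, "y": 0, "z": 20, "ax": 0, "ay": 0, "az": 0, "gripper": 0.3}

```text
clock: 3.93
position: [0.4039, -0.3057, 0.0874]
ee_rot: [0.682, 0.731, -0.001, -0.001]
ft_force: [0.8, 0.9, 0.0]
grip_width: 0.703
grasp_force: 0.0
```

Run:
```python
from h import *
s=get_obs();print(s["clock"],s["position"],s["ee_rot"],s["joint_pos"])
y=R.from_quat(s["ee_rot"]).apply([0,1,0]);print("tool y deg",np.degrees(np.arctan2(y[1],y[0])))
print(loc([.4043,-.3093,.019]))
```

```text
3.9333 [ 0.40387406 -0.30565893  0.08737861] [ 6.82308969e-01  7.31062234e-01 -5.50510740e-04 -1.47567990e-03] [-0.28306343  0.28682523  0.96253943  1.962964   -0.27300084  1.03154564
  0.87225908]
tool y deg 3.9513037219250013
[-3.8  0.4 68.4]
```

apply_moves:
  rows:
    - {"x": -3.8, "y": 0.4, "z": 20, "ax": 0, "ay": 0, "az": 0, "gripper": 0.55}
    - {"x": 0, "y": 0, "z": 20, "ax": 0, "ay": 0, "az": 0, "gripper": 0.55}
    - {"x": 0, "y": 0, "z": 18, "ax": 0, "ay": 0, "az": 0, "gripper": 0.55}
    - {"x": 0, "y": 0, "z": 10, "ax": 0, "ay": 0, "az": 0, "gripper": 0.55}
    - {"x": 0, "y": 0, "z": 3, "ax": 0, "ay": 0, "az": 0, "gripper": 0.55}

```text
clock: 4.35
position: [0.4052, -0.3098, 0.0184]
ee_rot: [0.682, 0.731, -0.0, -0.001]
ft_force: [-0.7, 0.6, 1.2]
grip_width: 0.453
grasp_force: 0.0
```

apply_moves:
  rows:
    - {"x": 0, "y": 0, "z": 0, "ax": 0, "ay": 0, "az": 0, "gripper": 1}
    - {"x": 0, "y": 0, "z": 0, "ax": 0, "ay": 0, "az": 0, "gripper": 1}
    - {"x": 0, "y": 0, "z": 0, "ax": 0, "ay": 0, "az": 0, "gripper": 1}
    - {"x": 0, "y": 0, "z": 0, "ax": 0, "ay": 0, "az": 0, "gripper": 1}
    - {"x": 0, "y": 0, "z": 0, "ax": 0, "ay": 0, "az": 0, "gripper": 1}
  newtons: 70

```text
clock: 4.77
position: [0.4065, -0.3104, 0.0203]
ee_rot: [0.682, 0.731, 0.0, 0.001]
ft_force: [0.2, 0.2, -0.5]
grip_width: 0.0
grasp_force: 0.0
```

Run:
```python
from h import *
s=get_obs();print(s["clock"],s["position"],s["grip_width"],s["grasp_force"],s["ft_force"])
t=camera("top");save("g1",cv2.resize(t["color"][130:280,250:450],None,fx=3.5,fy=3.5,interpolation=cv2.INTER_CUBIC))
```

```text
4.7667 [ 0.40646692 -0.31040265  0.02031792] 0.00022443931587789822 0.0 [ 0.19601638  0.18905209 -0.5147825 ]
```

View pics/g1.png

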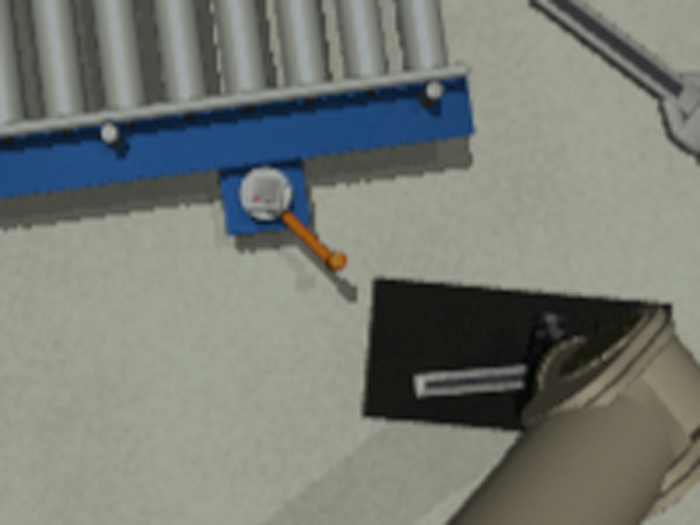

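The fingers shut without gripping, above the handle, and the spanner hasn't moved (handle still at crop (470,382)). I'll reopen and go lower, watching the force.

apply_moves:
  rows:
    - {"x": 0, "y": 0, "z": -4, "ax": 0, "ay": 0, "az": 0, "gripper": 0.5}
    - {"x": 0, "y": 0, "z": 0, "ax": 0, "ay": 0, "az": 0, "gripper": 0.5}
    - {"x": 0, "y": 0, "z": 0, "ax": 0, "ay": 0, "az": 0, "gripper": 0.5}
    - {"x": 0, "y": 0, "z": 0, "ax": 0, "ay": 0, "az": 0, "gripper": 0.5}
    - {"x": 0, "y": 0, "z": 4, "ax": 0, "ay": 0, "az": 0, "gripper": 0.5}

```text
clock: 5.23
position: [0.4063, -0.3105, 0.02]
ee_rot: [0.682, 0.731, 0.0, 0.0]
ft_force: [0.8, -0.6, 0.5]
grip_width: 0.502
grasp_force: 0.0
```

apply_moves:
  rows:
    - {"x": 0, "y": 0, "z": 2, "ax": 0, "ay": 0, "az": 0, "gripper": 0.5}
    - {"x": 0, "y": 0, "z": 1, "ax": 0, "ay": 0, "az": 0, "gripper": 0.5}
    - {"x": 0, "y": 0, "z": 0, "ax": 0, "ay": 0, "az": 0, "gripper": 0.5}

```text
clock: 5.48
position: [0.4057, -0.3102, 0.0162]
ee_rot: [0.682, 0.731, -0.0, -0.0]
ft_force: [-0.2, 0.1, -0.1]
grip_width: 0.498
grasp_force: 0.0
```

Run:
```python
from h import *
s=get_obs();print(s["clock"],s["position"],s["grip_width"],s["grasp_force"],s["ft_force"])
c=camera("side"); 
print(proj(c,[[.4065,-.3104,.009],[.4043,-.3093,.016]]))
save("g2",cv2.resize(c["color"][200:340,260:400],None,fx=4,fy=4,interpolation=cv2.INTER_CUBIC))
```

```text
5.4833 [ 0.40566092 -0.31018858  0.01622244] 0.4982925902018952 0.0 [-0.15759777  0.05432793 -0.13038272]
[[340.668155   296.30027726]
 [339.98134866 295.35232963]]
```

View pics/g2.png

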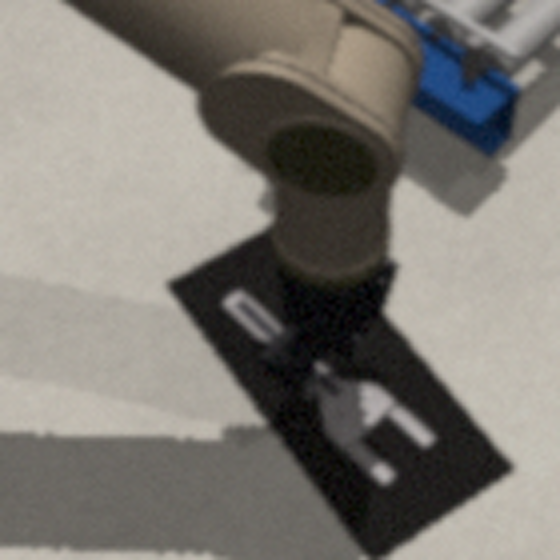

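The gripper straddles the handle at about crop (310,360). I'll close here, 3 mm lower.

apply_moves:
  rows:
    - {"x": 0, "y": 0, "z": 1, "ax": 0, "ay": 0, "az": 0, "gripper": 1}
    - {"x": 0, "y": 0, "z": 0, "ax": 0, "ay": 0, "az": 0, "gripper": 1}
    - {"x": 0, "y": 0, "z": 0, "ax": 0, "ay": 0, "az": 0, "gripper": 1}
    - {"x": 0, "y": 0, "z": 0, "ax": 0, "ay": 0, "az": 0, "gripper": 1}
  newtons: 70

```text
clock: 5.87
position: [0.406, -0.3104, 0.0157]
ee_rot: [0.682, 0.731, 0.0, 0.0]
ft_force: [-0.0, -0.2, 0.8]
grip_width: -0.002
grasp_force: 0.0
```

apply_moves:
  rows:
    - {"x": 0, "y": 0, "z": 0, "ax": 0, "ay": 0, "az": 0, "gripper": 0.5}
    - {"x": 0, "y": 0, "z": 0, "ax": 0, "ay": 0, "az": 0, "gripper": 0.5}
    - {"x": 0, "y": 0, "z": 0, "ax": 0, "ay": 0, "az": 0, "gripper": 0.5}
    - {"x": 0, "y": 0, "z": 1.5, "ax": 0, "ay": 0, "az": 0, "gripper": 0.5}
    - {"x": 0, "y": 0, "z": 1.5, "ax": 0, "ay": 0, "az": 0, "gripper": 0.5}

```text
clock: 6.28
position: [0.406, -0.3103, 0.0126]
ee_rot: [0.682, 0.731, 0.0, 0.0]
ft_force: [0.9, 1.1, 0.8]
grip_width: 0.501
grasp_force: 0.0
```

apply_moves:
  rows:
    - {"x": 0, "y": 0, "z": 1.5, "ax": 0, "ay": 0, "az": 0, "gripper": 0.5}
    - {"x": 0, "y": 0, "z": 1.5, "ax": 0, "ay": 0, "az": 0, "gripper": 0.5}
    - {"x": 0, "y": 0, "z": 0, "ax": 0, "ay": 0, "az": 0, "gripper": 0.5}

```text
clock: 6.53
position: [0.4058, -0.3102, 0.0093]
ee_rot: [0.682, 0.731, -0.0, -0.0]
ft_force: [-0.9, -0.8, 0.2]
grip_width: 0.498
grasp_force: 0.0
```

apply_moves:
  rows:
    - {"x": 0, "y": 0, "z": 0, "ax": 0, "ay": 0, "az": 0, "gripper": 1}
    - {"x": 0, "y": 0, "z": 0, "ax": 0, "ay": 0, "az": 0, "gripper": 1}
    - {"x": 0, "y": 0, "z": 0, "ax": 0, "ay": 0, "az": 0, "gripper": 1}
    - {"x": 0, "y": 0, "z": 0, "ax": 0, "ay": 0, "az": 0, "gripper": 1}
  newtons: 70

```text
clock: 6.87
position: [0.406, -0.3103, 0.0097]
ee_rot: [0.682, 0.731, 0.0, 0.0]
ft_force: [0.2, -0.1, -0.3]
grip_width: 0.0
grasp_force: 0.0
```

apply_moves:
  rows:
    - {"x": 0, "y": 0, "z": 0, "ax": 0, "ay": 0, "az": 0, "gripper": 0.55}
    - {"x": 0, "y": 0, "z": 0, "ax": 0, "ay": 0, "az": 0, "gripper": 0.55}
    - {"x": 0, "y": 0, "z": 1.5, "ax": 0, "ay": 0, "az": 0, "gripper": 0.55}
    - {"x": 0, "y": 0, "z": 1.5, "ax": 0, "ay": 0, "az": 0, "gripper": 0.55}
    - {"x": 0, "y": 0, "z": 0, "ax": 0, "ay": 0, "az": 0, "gripper": 0.55}

```text
clock: 7.28
position: [0.4058, -0.3101, 0.0063]
ee_rot: [0.682, 0.731, -0.0, -0.0]
ft_force: [-0.6, -0.2, -0.6]
grip_width: 0.452
grasp_force: 0.0
```

Run:
```python
from h import *
s=get_obs();print(s["position"],s["grip_width"],s["ft_force"])
c=camera("side");t=camera("top")
p=s["position"]
print(proj(c,[p,[p[0],p[1],.1]]),proj(t,[p]))
g=lambda c,x,y,w,h,k:cv2.resize(np.clip(c["color"][y:y+h,x:x+w].astype(float)*2.2,0,255).astype(np.uint8),None,fx=k,fy=k,interpolation=cv2.INTER_CUBIC)
save("g3",np.hstack([g(c,310,255,65,70,6),g(t,380,205,65,70,6)]))
```

```text
[ 0.40581433 -0.3101431   0.00633984] 0.45172481878184834 [-0.59790411 -0.15039494 -0.64342837]
[[340.43814072 296.77919514]
 [341.12712176 281.40520591]] [[399.57965304 236.72854275]]
```

View pics/g3.png

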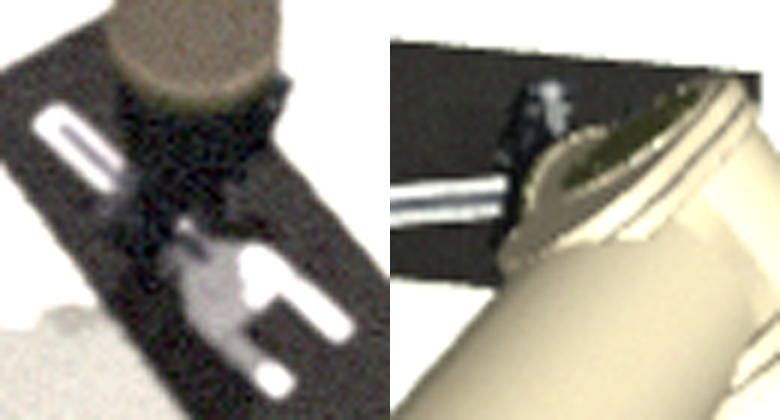

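apply_moves:
  rows:
    - {"x": 0, "y": 0, "z": 1.5, "ax": 0, "ay": 0, "az": 0, "gripper": 0.55}
    - {"x": 0, "y": 0, "z": 1.5, "ax": 0, "ay": 0, "az": 0, "gripper": 0.55}
    - {"x": 0, "y": 0, "z": 0, "ax": 0, "ay": 0, "az": 0, "gripper": 0.55}

```text
clock: 7.63
position: [0.4058, -0.3102, 0.0034]
ee_rot: [0.682, 0.731, -0.0, -0.0]
ft_force: [-0.9, -0.1, 0.7]
grip_width: 0.454
grasp_force: 0.0
```

apply_moves:
  rows:
    - {"x": 0, "y": 0, "z": 0, "ax": 0, "ay": 0, "az": 0, "gripper": 1}
    - {"x": 0, "y": 0, "z": 0, "ax": 0, "ay": 0, "az": 0, "gripper": 1}
    - {"x": 0, "y": 0, "z": 0, "ax": 0, "ay": 0, "az": 0, "gripper": 1}
  newtons: 70

```text
clock: 7.88
position: [0.4059, -0.3103, 0.004]
ee_rot: [0.682, 0.731, 0.0, -0.0]
ft_force: [-2.3, 0.9, 5.4]
grip_width: 0.21
grasp_force: 68.4
```

apply_moves:
  rows:
    - {"x": 0, "y": 0, "z": 0, "ax": 0, "ay": 0, "az": 0, "gripper": 0.5}
    - {"x": 0, "y": 0, "z": 0, "ax": 0, "ay": 0, "az": 0, "gripper": 0.5}
    - {"x": 0, "y": 0, "z": 2, "ax": 0, "ay": 0, "az": 0, "gripper": 0.5}
    - {"x": 0, "y": 0, "z": 2, "ax": 0, "ay": 0, "az": 0, "gripper": 0.5}
    - {"x": 0, "y": 0, "z": 0, "ax": 0, "ay": 0, "az": 0, "gripper": 0.5}

```text
clock: 8.3
position: [0.4058, -0.3101, -0.0008]
ee_rot: [0.682, 0.731, -0.0, -0.0]
ft_force: [-0.4, -0.1, -0.4]
grip_width: 0.501
grasp_force: 0.0
```

apply_moves:
  rows:
    - {"x": 0, "y": 0, "z": 1.5, "ax": 0, "ay": 0, "az": 0, "gripper": 0.5}
    - {"x": 0, "y": 0, "z": 1.5, "ax": 0, "ay": 0, "az": 0, "gripper": 0.5}
    - {"x": 0, "y": 0, "z": 0, "ax": 0, "ay": 0, "az": 0, "gripper": 0.5}

```text
clock: 8.55
position: [0.4058, -0.3102, -0.0036]
ee_rot: [0.682, 0.731, -0.0, -0.0]
ft_force: [0.6, 0.9, 0.4]
grip_width: 0.502
grasp_force: 0.0
```

apply_moves:
  rows:
    - {"x": 0, "y": 0, "z": 0, "ax": 0, "ay": 0, "az": 0, "gripper": 1}
    - {"x": 0, "y": 0, "z": 0, "ax": 0, "ay": 0, "az": 0, "gripper": 1}
    - {"x": 0, "y": 0, "z": 0, "ax": 0, "ay": 0, "az": 0, "gripper": 1}
    - {"x": 0, "y": 0, "z": 0, "ax": 0, "ay": 0, "az": 0, "gripper": 1}
  newtons: 80

```text
clock: 8.88
position: [0.4059, -0.3103, -0.003]
ee_rot: [0.682, 0.731, 0.0, -0.0]
ft_force: [-3.1, 0.9, 6.4]
grip_width: 0.229
grasp_force: 78.7
```

apply_moves:
  rows:
    - {"x": 0, "y": 0, "z": -8, "ax": 0, "ay": 0, "az": 0, "gripper": 1}
    - {"x": 0, "y": 0, "z": -8, "ax": 0, "ay": 0, "az": 0, "gripper": 1}
    - {"x": 0, "y": 0, "z": -12, "ax": 0, "ay": 0, "az": 0, "gripper": 1}
    - {"x": 0, "y": 0, "z": -16, "ax": 0, "ay": 0, "az": 0, "gripper": 1}
    - {"x": 0, "y": 0, "z": -16, "ax": 0, "ay": 0, "az": 0, "gripper": 1}

```text
clock: 9.3
position: [0.4057, -0.3103, 0.058]
ee_rot: [0.682, 0.731, -0.0, -0.0]
ft_force: [1.4, 0.4, -3.2]
grip_width: 0.226
grasp_force: 79.2
```

apply_moves:
  rows:
    - {"x": 0, "y": 0, "z": -25, "ax": 0, "ay": 0, "az": 0, "gripper": 1}
    - {"x": 0, "y": 0, "z": -25, "ax": 0, "ay": 0, "az": 0, "gripper": 1}
    - {"x": 0, "y": 0, "z": -25, "ax": 0, "ay": 0, "az": 0, "gripper": 1}
    - {"x": 0, "y": 0, "z": -25, "ax": 0, "ay": 0, "az": 0, "gripper": 1}
    - {"x": 0, "y": 0, "z": 0, "ax": 0, "ay": 0, "az": 0, "gripper": 1}

```text
clock: 9.72
position: [0.4075, -0.3121, 0.1616]
ee_rot: [0.683, 0.731, 0.002, 0.003]
ft_force: [1.0, -0.6, -3.0]
grip_width: 0.227
grasp_force: 79.3
```

Run:
```python
from h import *
s=get_obs();print(s["clock"],s["position"],s["ee_rot"],s["grip_width"],s["ft_force"],s["torque"],s["joint_pos"])
h=np.array([.5778,-.0507]);
for a in(84,):
    d=np.array([np.cos(np.radians(a)),np.sin(np.radians(a))]); print(h+.072*d)
c=camera("side");t=camera("top");np.save("t2.npy",t,allow_pickle=True);np.save("s2.npy",c,allow_pickle=True)
save("g4",np.vstack([cv2.resize(c["color"][150:330,250:450],None,fx=3,fy=3)[:300],cv2.resize(t["color"][150:260,260:460],None,fx=3,fy=3)[:300]]))
```

```text
9.7167 [ 0.40749089 -0.31212562  0.16157366] [0.68268307 0.73070704 0.00151745 0.00295723] 0.2268756518135844 [ 1.0453407  -0.6395654  -3.03691491] [-0.04281337 -0.1287379   0.01028361] [-0.35665622  0.17499935  1.02495637  1.87806091 -0.16498723  1.17069418
  0.79320448]
[0.58532605 0.02090558]
```

apply_moves:
  rows:
    - {"x": 0, "y": 0, "z": -20, "ax": 0, "ay": 0, "az": 2.5, "gripper": 1}
    - {"x": 0, "y": 0, "z": -20, "ax": 0, "ay": 0, "az": 2.5, "gripper": 1}
    - {"x": 0, "y": 0, "z": -20, "ax": 0, "ay": 0, "az": 2.5, "gripper": 1}
    - {"x": 0, "y": 0, "z": 0, "ax": 0, "ay": 0, "az": 2.5, "gripper": 1}
    - {"x": 0, "y": 0, "z": 0, "ax": 0, "ay": 0, "az": 0, "gripper": 1}

```text
clock: 10.23
position: [0.4058, -0.3101, 0.2163]
ee_rot: [0.744, 0.668, 0.0, -0.0]
ft_force: [0.1, -0.2, -4.0]
grip_width: 0.225
grasp_force: 79.4
```

```bash
cat > st.py <<'E'
from h import *
import sys
s=get_obs();r=R.from_quat(s["ee_rot"]);y=r.apply([0,1,0]);z=r.apply([0,0,1])
print(round(s["clock"],2),s["position"].round(4),"tooly",np.degrees(np.arctan2(y[1],y[0])).round(2),"z",z.round(4),"gw",round(s["grip_width"],3),s["ft_force"].round(1),s["torque"].round(2),s["joint_pos"].round(2))
if len(sys.argv)>3: print(loc([float(v) for v in sys.argv[1:4]]))
E
python3 st.py .5852 .0199 .22
```

```text
10.23 [ 0.4058 -0.3101  0.2163] tooly -6.15 z [-0.e+00  6.e-04 -1.e+00] gw 0.225 [ 0.1 -0.2 -4. ] [-0.02 -0.03  0.03] [-0.42  0.1   1.06  1.81 -0.09  1.29  0.55]
[347.3 143.   -3.5]
```

apply_moves:
  rows:
    - {"x": 23.2, "y": 9.5, "z": 0, "ax": 0, "ay": 0, "az": 0, "gripper": 1}
    - {"x": 23.2, "y": 9.5, "z": 0, "ax": 0, "ay": 0, "az": 0, "gripper": 1}
    - {"x": 23.2, "y": 9.5, "z": 0, "ax": 0, "ay": 0, "az": 0, "gripper": 1}
    - {"x": 23.2, "y": 9.5, "z": 0, "ax": 0, "ay": 0, "az": 0, "gripper": 1}
    - {"x": 23.2, "y": 9.5, "z": 0, "ax": 0, "ay": 0, "az": 0, "gripper": 1}

```text
clock: 10.65
position: [0.4648, -0.1985, 0.2151]
ee_rot: [0.743, 0.669, -0.001, -0.001]
ft_force: [1.1, 0.1, -3.4]
grip_width: 0.228
grasp_force: 79.3
```

apply_moves:
  rows:
    - {"x": 23.2, "y": 9.5, "z": 0, "ax": 0, "ay": 0, "az": 0, "gripper": 1}
    - {"x": 23.2, "y": 9.5, "z": 0, "ax": 0, "ay": 0, "az": 0, "gripper": 1}
    - {"x": 23.2, "y": 9.5, "z": 0, "ax": 0, "ay": 0, "az": 0, "gripper": 1}
    - {"x": 23.2, "y": 9.5, "z": 0, "ax": 0, "ay": 0, "az": 0, "gripper": 1}
    - {"x": 23.2, "y": 9.5, "z": 0, "ax": 0, "ay": 0, "az": 0, "gripper": 1}

```text
clock: 11.07
position: [0.5243, -0.0883, 0.2148]
ee_rot: [0.743, 0.669, -0.001, -0.001]
ft_force: [-0.0, -0.1, -3.9]
grip_width: 0.227
grasp_force: 79.3
```

apply_moves:
  rows:
    - {"x": 23.2, "y": 9.5, "z": 0, "ax": 0, "ay": 0, "az": 0, "gripper": 1}
    - {"x": 23.2, "y": 9.5, "z": 0, "ax": 0, "ay": 0, "az": 0, "gripper": 1}
    - {"x": 23.2, "y": 9.5, "z": 0, "ax": 0, "ay": 0, "az": 0, "gripper": 1}
    - {"x": 12, "y": 5, "z": 0, "ax": 0, "ay": 0, "az": 0, "gripper": 1}
    - {"x": 6, "y": 2.5, "z": 0, "ax": 0, "ay": 0, "az": 0, "gripper": 1}

```text
clock: 11.48
position: [0.5697, -0.0042, 0.2148]
ee_rot: [0.742, 0.67, -0.001, -0.001]
ft_force: [0.0, -0.1, -3.9]
grip_width: 0.228
grasp_force: 79.4
```

apply_moves:
  rows:
    - {"x": 0, "y": 0, "z": 0, "ax": 0, "ay": 0, "az": 0, "gripper": 1}
    - {"x": 0, "y": 0, "z": 0, "ax": 0, "ay": 0, "az": 0, "gripper": 1}
    - {"x": 0, "y": 0, "z": 0, "ax": 0, "ay": 0, "az": 0, "gripper": 1}

```text
clock: 11.73
position: [0.5693, -0.0083, 0.2166]
ee_rot: [0.744, 0.668, -0.0, -0.0]
ft_force: [-0.4, 0.1, -3.4]
grip_width: 0.225
grasp_force: 79.4
```

```bash
python3 st.py .5852 .0199 .15
python3 - <<'E'
from h import *
c=camera("side");t=camera("top");np.save("t2.npy",t,allow_pickle=True);np.save("s2.npy",c,allow_pickle=True)
s=get_obs();u=.004+s["position"][2]+.003+.012 # spanner top height
d=np.array([np.cos(np.radians(84)),np.sin(np.radians(84))]);n=np.array([-d[1],d[0]])
o=s["position"][:2]-.071*d
pts=[[*(o+a*d+b*n),u] for a,b in((-24,30),(-24,-30),(185,11),(185,-11))for a,b in((a/1000,b/1000),)]
a=c["color"].copy();b=t["color"].copy()
k=4
A=cv2.resize(a[150:225,285:385],None,fx=k*1.5,fy=k*1.5,interpolation=cv2.INTER_CUBIC);B=cv2.resize(b[130:205,260:360],None,fx=k*1.5,fy=k*1.5,interpolation=cv2.INTER_CUBIC)
for im,cc,x0,y0 in((A,c,285,150),(B,t,260,130)):
    for q in proj(cc,pts): cv2.circle(im,tuple(int(v) for v in ((q-[x0,y0])*6+3)),3,(0,255,0),1)
save("g5",np.vstack([A[:300],B[:300]]) if 0 else np.vstack([cv2.resize(A,(400,300)),cv2.resize(B,(400,300))]))
E
```

```text
11.73 [ 0.5693 -0.0083  0.2166] tooly -6.17 z [-4.e-04 -3.e-04 -1.e+00] gw 0.225 [-0.4  0.1 -3.4] [-0.04 -0.01  0.03] [-0.75  0.26  0.82  1.65 -0.2   1.31 -0.01]
[29.8 12.8 66.6]
```

View pics/g5.png

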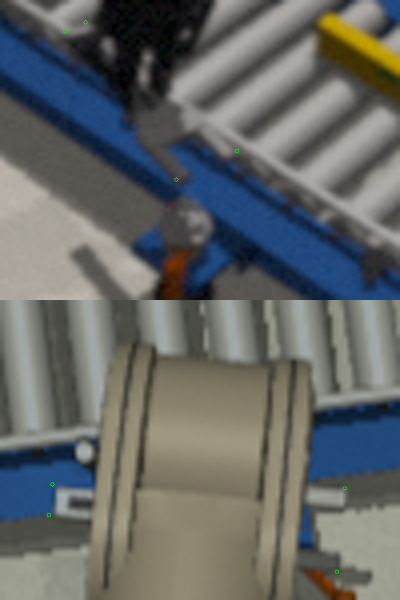

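The top view shows the handle end and a prong end, and the side view shows both prongs (about (180,178) and (235,150) in the crop). All lie within a pixel or so of the predicted circles. Finishing the shift and then lowering.

apply_moves:
  rows:
    - {"x": 10, "y": 4.3, "z": 0, "ax": 0, "ay": 0, "az": 0, "gripper": 1}
    - {"x": 10, "y": 4.3, "z": 0, "ax": 0, "ay": 0, "az": 0, "gripper": 1}
    - {"x": 9.8, "y": 4.2, "z": 0, "ax": 0, "ay": 0, "az": 0, "gripper": 1}
    - {"x": 0, "y": 0, "z": 10, "ax": 0, "ay": 0, "az": 0, "gripper": 1}
    - {"x": 0, "y": 0, "z": 15, "ax": 0, "ay": 0, "az": 0, "gripper": 1}

```text
clock: 12.25
position: [0.5869, 0.0234, 0.1917]
ee_rot: [0.743, 0.67, 0.001, 0.001]
ft_force: [0.5, -0.9, -3.9]
grip_width: 0.222
grasp_force: 79.4
```

apply_moves:
  rows:
    - {"x": 0, "y": 0, "z": 15, "ax": 0, "ay": 0, "az": 0, "gripper": 1}
    - {"x": 0, "y": 0, "z": 15, "ax": 0, "ay": 0, "az": 0, "gripper": 1}
    - {"x": 0, "y": 0, "z": 10, "ax": 0, "ay": 0, "az": 0, "gripper": 1}
    - {"x": 0, "y": 0, "z": 0, "ax": 0, "ay": 0, "az": 0, "gripper": 1}
    - {"x": 0, "y": 0, "z": 0, "ax": 0, "ay": 0, "az": 0, "gripper": 1}

```text
clock: 12.67
position: [0.5855, 0.022, 0.1513]
ee_rot: [0.743, 0.669, -0.001, -0.0]
ft_force: [0.2, -0.4, -3.6]
grip_width: 0.226
grasp_force: 79.3
```

```bash
python3 st.py .5852 .0199 .12
python3 - <<'E'
from h import *
c=camera("side");np.save("s3.npy",c,allow_pickle=True);t=camera("top");np.save("t3.npy",t,allow_pickle=True)
E
```

```text
12.67 [0.5855 0.022  0.1513] tooly -6.04 z [-1.e-03 -5.e-04 -1.e+00] gw 0.226 [ 0.2 -0.4 -3.6] [0.05 0.03 0.02] [-0.74  0.36  0.78  1.69 -0.27  1.2  -0.  ]
[-2.1 -0.1 31.3]
```

apply_moves:
  rows:
    - {"x": -1.5, "y": 0, "z": 10, "ax": 0, "ay": 0, "az": 0, "gripper": 1}
    - {"x": 0, "y": 0, "z": 10, "ax": 0, "ay": 0, "az": 0, "gripper": 1}
    - {"x": 0, "y": 0, "z": 8, "ax": 0, "ay": 0, "az": 0, "gripper": 1}
    - {"x": 0, "y": 0, "z": 4, "ax": 0, "ay": 0, "az": 0, "gripper": 1}
    - {"x": 0, "y": 0, "z": 0, "ax": 0, "ay": 0, "az": 0, "gripper": 1}

```text
clock: 13.18
position: [0.5848, 0.0205, 0.1182]
ee_rot: [0.743, 0.669, -0.001, -0.001]
ft_force: [-0.3, 0.5, -4.2]
grip_width: 0.23
grasp_force: 79.4
```

apply_moves:
  rows:
    - {"x": 0, "y": 0, "z": 3, "ax": 0, "ay": 0, "az": 0, "gripper": 1}
    - {"x": 0, "y": 0, "z": 3, "ax": 0, "ay": 0, "az": 0, "gripper": 1}
    - {"x": 0, "y": 0, "z": 0, "ax": 0, "ay": 0, "az": 0, "gripper": 1}

```text
clock: 13.43
position: [0.5855, 0.0206, 0.1133]
ee_rot: [0.743, 0.669, -0.0, -0.0]
ft_force: [-0.3, -0.2, -3.7]
grip_width: 0.225
grasp_force: 79.4
```

Still free with the underside near 0.120. Continuing slowly.

apply_moves:
  rows:
    - {"x": 0, "y": 0, "z": 3, "ax": 0, "ay": 0, "az": 0, "gripper": 1}
    - {"x": 0, "y": 0, "z": 3, "ax": 0, "ay": 0, "az": 0, "gripper": 1}
    - {"x": 0, "y": 0, "z": 0, "ax": 0, "ay": 0, "az": 0, "gripper": 1}

```text
clock: 13.68
position: [0.5855, 0.0205, 0.1072]
ee_rot: [0.743, 0.669, -0.0, -0.0]
ft_force: [0.7, 0.4, -4.8]
grip_width: 0.228
grasp_force: 79.3
```

apply_moves:
  rows:
    - {"x": 0, "y": 0, "z": 2, "ax": 0, "ay": 0, "az": 0, "gripper": 1}
    - {"x": 0, "y": 0, "z": 2, "ax": 0, "ay": 0, "az": 0, "gripper": 1}
    - {"x": 0, "y": 0, "z": 0, "ax": 0, "ay": 0, "az": 0, "gripper": 1}

```text
clock: 13.93
position: [0.5855, 0.0205, 0.1034]
ee_rot: [0.743, 0.669, -0.0, -0.0]
ft_force: [0.3, 0.6, -4.6]
grip_width: 0.226
grasp_force: 79.4
```

```bash
python3 st.py .5852 .0199 .095
```

```text
13.93 [0.5855 0.0205 0.1034] tooly -6.04 z [-1.e-04 -1.e-04 -1.e+00] gw 0.226 [ 0.3  0.6 -4.6] [-0.03 -0.1   0.05] [-0.72  0.42  0.75  1.74 -0.31  1.11  0.03]
[-0.6 -0.3  8.4]
```

apply_moves:
  rows:
    - {"x": 0, "y": 0, "z": 2, "ax": 0, "ay": 0, "az": 0, "gripper": 1}
    - {"x": 0, "y": 0, "z": 2, "ax": 0, "ay": 0, "az": 0, "gripper": 1}
    - {"x": 0, "y": 0, "z": 2, "ax": 0, "ay": 0, "az": 0, "gripper": 1}
    - {"x": 0, "y": 0, "z": 0, "ax": 0, "ay": 0, "az": 0, "gripper": 1}

```text
clock: 14.27
position: [0.5856, 0.0205, 0.0973]
ee_rot: [0.743, 0.669, -0.0, 0.0]
ft_force: [-0.1, 0.6, -3.8]
grip_width: 0.227
grasp_force: 79.4
```

apply_moves:
  rows:
    - {"x": 0, "y": 0, "z": 1, "ax": 0, "ay": 0, "az": 0, "gripper": 1}
    - {"x": 0, "y": 0, "z": 1, "ax": 0, "ay": 0, "az": 0, "gripper": 1}
    - {"x": 0, "y": 0, "z": 0, "ax": 0, "ay": 0, "az": 0, "gripper": 1}

```text
clock: 14.52
position: [0.5856, 0.0205, 0.0956]
ee_rot: [0.743, 0.669, 0.0, 0.0]
ft_force: [0.6, -0.7, -4.1]
grip_width: 0.227
grasp_force: 79.4
```

```bash
python3 st.py .5852 .0199 .095
```

```text
14.52 [0.5856 0.0205 0.0956] tooly -6.04 z [ 1.e-04  0.e+00 -1.e+00] gw 0.227 [ 0.6 -0.7 -4.1] [-0.   -0.14  0.08] [-0.71  0.42  0.75  1.75 -0.32  1.1   0.04]
[-0.7 -0.4  0.6]
```

apply_moves:
  rows:
    - {"x": 0, "y": 0, "z": 1, "ax": 0, "ay": 0, "az": 0, "gripper": 1}
    - {"x": 0, "y": 0, "z": 0.5, "ax": 0, "ay": 0, "az": 0, "gripper": 1}
    - {"x": 0, "y": 0, "z": 0, "ax": 0, "ay": 0, "az": 0, "gripper": 1}

```text
clock: 14.77
position: [0.5857, 0.0205, 0.0951]
ee_rot: [0.743, 0.669, 0.0, -0.0]
ft_force: [-3.6, 0.1, 7.0]
grip_width: 0.227
grasp_force: 80.6
```

The spanner is seated: contact came at the expected height and it slid freely over the head. Releasing and lifting.

apply_moves:
  rows:
    - {"x": 0, "y": 0, "z": -0.5, "ax": 0, "ay": 0, "az": 0, "gripper": 0.72}
    - {"x": 0, "y": 0, "z": 0, "ax": 0, "ay": 0, "az": 0, "gripper": 0.6}
    - {"x": 0, "y": 0, "z": 0, "ax": 0, "ay": 0, "az": 0, "gripper": 0.5}
    - {"x": 0, "y": 0, "z": 0, "ax": 0, "ay": 0, "az": 0, "gripper": 0.5}
    - {"x": 0, "y": 0, "z": 0, "ax": 0, "ay": 0, "az": 0, "gripper": 0.5}

```text
clock: 15.18
position: [0.5857, 0.0205, 0.0947]
ee_rot: [0.743, 0.669, 0.0, 0.0]
ft_force: [0.6, 0.1, -0.1]
grip_width: 0.498
grasp_force: 0.0
```

apply_moves:
  rows:
    - {"x": 0, "y": 0, "z": -10, "ax": 0, "ay": 0, "az": 0, "gripper": 0.5}
    - {"x": 0, "y": 0, "z": -20, "ax": 0, "ay": 0, "az": 0, "gripper": 0.5}
    - {"x": 0, "y": 0, "z": -25, "ax": 0, "ay": 0, "az": 0, "gripper": 0.5}
    - {"x": 0, "y": 0, "z": -25, "ax": 0, "ay": 0, "az": 0, "gripper": 0.5}
    - {"x": 0, "y": 0, "z": -10, "ax": 0, "ay": 0, "az": 0, "gripper": 0.5}

```text
clock: 15.6
position: [0.587, 0.0201, 0.1887]
ee_rot: [0.744, 0.669, 0.002, 0.001]
ft_force: [1.1, -0.8, 0.2]
grip_width: 0.499
grasp_force: 0.0
```

apply_moves:
  rows:
    - {"x": 0, "y": 0, "z": 0, "ax": 0, "ay": 0, "az": 7, "gripper": 0.5}
    - {"x": 0, "y": 0, "z": 0, "ax": 0, "ay": 0, "az": 7, "gripper": 0.5}
    - {"x": 0, "y": 0, "z": 0, "ax": 0, "ay": 0, "az": 7, "gripper": 0.5}
    - {"x": 0, "y": 0, "z": 0, "ax": 0, "ay": 0, "az": 7, "gripper": 0.5}
    - {"x": 0, "y": 0, "z": 0, "ax": 0, "ay": 0, "az": 7, "gripper": 0.5}

```text
clock: 16.02
position: [0.5855, 0.0205, 0.1849]
ee_rot: [0.911, 0.412, 0.0, -0.0]
ft_force: [-0.1, 0.0, -0.5]
grip_width: 0.501
grasp_force: 0.0
```

apply_moves:
  rows:
    - {"x": 0, "y": 0, "z": 0, "ax": 0, "ay": 0, "az": 5.6, "gripper": 0.5}
    - {"x": 0, "y": 0, "z": 0, "ax": 0, "ay": 0, "az": 0, "gripper": 0.5}
    - {"x": 0, "y": 0, "z": 0, "ax": 0, "ay": 0, "az": 0, "gripper": 0.5}

```text
clock: 16.27
position: [0.5855, 0.0206, 0.1847]
ee_rot: [0.929, 0.371, -0.0, 0.0]
ft_force: [-0.4, 0.6, 0.3]
grip_width: 0.503
grasp_force: 0.0
```

```bash
python3 st.py .5125 -.1125 .19
python3 - <<'E'
from h import *
h=np.array([.5778,-.0507])
for n in("top","side"):
    c=camera(n);hsv=cv2.cvtColor(c["color"],cv2.COLOR_RGB2HSV)
    o=cv2.inRange(hsv,(5,140,60),(20,255,255)); o[:, :280]=0;o[:,380:]=0;o[:170]=0;o[250:]=0
    v,u=np.nonzero(o)
    if len(u): print(n,len(u),u.min(),u.max(),v.min(),v.max(),[(u[i],v[i]) for i in np.argsort(-u-v)[:6]])
    np.save(n+"4.npy",c,allow_pickle=True)
    # spanner expected corners when seated
    d=np.array([np.cos(np.radians(84)),np.sin(np.radians(84))]);m=np.array([-d[1],d[0]])
    print(proj(c,[[*(h+a*d+b*m),.114] for a,b in((-.024,.03),(-.024,-.03),(.185,.011),(.185,-.011))]).round(1))
save("seat",np.vstack([cv2.resize(np.load(f,allow_pickle=True).item()["color"][y:y+75,x:x+130],None,fx=4,fy=4,interpolation=cv2.INTER_CUBIC) for f,x,y in(("top4.npy",240,145),("side4.npy",270,150))]))
E
```

```text
16.27 [0.5855 0.0206 0.1847] tooly -46.45 z [-2.e-04 -1.e-04 -1.e+00] gw 0.503 [-0.4  0.6  0.3] [ 0.01  0.03 -0.02] [-0.85  0.37  0.93  1.66 -0.31  1.27 -0.67]
[-144.6   46.2   -5.3]
top 52 333 348 193 206 [(np.int64(347), np.int64(206)), (np.int64(348), np.int64(205)), (np.int64(348), np.int64(204)), (np.int64(347), np.int64(205)), (np.int64(346), np.int64(206)), (np.int64(348), np.int64(203))]
[[332.1 194.7]
 [334.  176.1]
 [267.4 182. ]
 [268.2 175.2]]
side 51 326 379 170 225 [(np.int64(329), np.int64(224)), (np.int64(328), np.int64(225)), (np.int64(328), np.int64(224)), (np.int64(329), np.int64(223)), (np.int64(327), np.int64(225)), (np.int64(379), np.int64(172))]
[[327.  212. ]
 [341.  205.1]
 [301.2 176. ]
 [306.1 173.8]]
```

apply_moves:
  rows:
    - {"x": -28, "y": 9, "z": 0, "ax": 0, "ay": 0, "az": 0, "gripper": 0.5}
    - {"x": -28, "y": 9, "z": 0, "ax": 0, "ay": 0, "az": 0, "gripper": 0.5}
    - {"x": -28, "y": 9, "z": 0, "ax": 0, "ay": 0, "az": 0, "gripper": 0.5}
    - {"x": -28, "y": 9, "z": 0, "ax": 0, "ay": 0, "az": 0, "gripper": 0.5}
    - {"x": -28, "y": 9, "z": 0, "ax": 0, "ay": 0, "az": 0, "gripper": 0.5}

```text
clock: 16.78
position: [0.5139, -0.1095, 0.1847]
ee_rot: [0.929, 0.371, 0.0, -0.0]
ft_force: [0.7, 0.1, 0.4]
grip_width: 0.502
grasp_force: 0.0
```

apply_moves:
  rows:
    - {"x": -4, "y": 1, "z": 0, "ax": 0, "ay": 0, "az": 0, "gripper": 0.5}
    - {"x": 0, "y": 0, "z": 0, "ax": 0, "ay": 0, "az": 0, "gripper": 0.5}
    - {"x": 0, "y": 0, "z": 0, "ax": 0, "ay": 0, "az": 0, "gripper": 0.5}

```text
clock: 17.03
position: [0.5128, -0.1113, 0.1849]
ee_rot: [0.929, 0.37, 0.0, -0.0]
ft_force: [0.2, 0.7, 0.7]
grip_width: 0.494
grasp_force: 0.0
```

```bash
python3 st.py .5125 -.1125 .108
python3 - <<'E'
from h import *
for n in("top","side"): np.save(n+"5.npy",camera(n),allow_pickle=True)
save("seat",np.vstack([cv2.resize(np.load(f,allow_pickle=True).item()["color"][y:y+75,x:x+130],None,fx=4,fy=4,interpolation=cv2.INTER_CUBIC) for f,x,y in(("top5.npy",240,145),("side5.npy",270,150))]))
E
```

```text
17.03 [ 0.5128 -0.1113  0.1849] tooly -46.57 z [ 6.e-04  9.e-04 -1.e+00] gw 0.494 [0.2 0.7 0.7] [-0.01 -0.01 -0.02] [-0.78  0.19  1.03  1.82 -0.18  1.23 -0.52]
[-1.1  0.7 76.9]
```

View pics/seat.png

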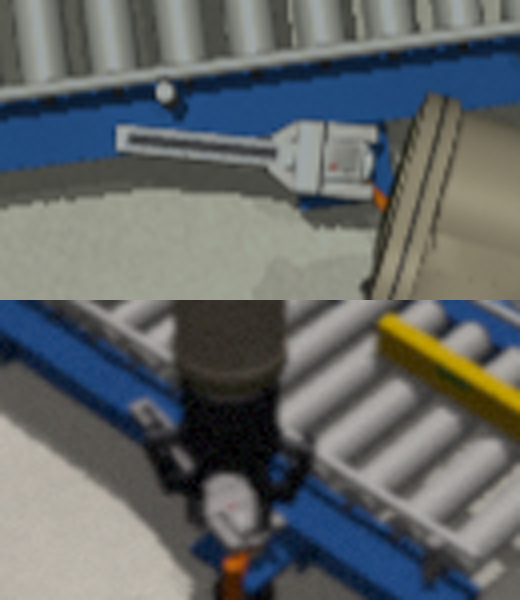

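The spanner is seated on the head (top crop, jaw around (345,158)). Its handle runs to (120,138), just below the post at (165,93). Lowering over the lever grip.

apply_moves:
  rows:
    - {"x": -1, "y": 0.7, "z": 20, "ax": 0, "ay": 0, "az": 0, "gripper": 0.5}
    - {"x": 0, "y": 0, "z": 10, "ax": 0, "ay": 0, "az": 0, "gripper": 0.5}
    - {"x": 0, "y": 0, "z": 8, "ax": 0, "ay": 0, "az": 0, "gripper": 0.5}
    - {"x": 0, "y": 0, "z": 6, "ax": 0, "ay": 0, "az": 0, "gripper": 0.5}
    - {"x": 0, "y": 0, "z": 6, "ax": 0, "ay": 0, "az": 0, "gripper": 0.5}

```text
clock: 17.55
position: [0.5123, -0.1127, 0.1342]
ee_rot: [0.929, 0.37, -0.0, 0.0]
ft_force: [-0.2, -0.2, 0.8]
grip_width: 0.503
grasp_force: 0.0
```

apply_moves:
  rows:
    - {"x": 0, "y": 0, "z": 8, "ax": 0, "ay": 0, "az": 0, "gripper": 0.5}
    - {"x": 0, "y": 0, "z": 8, "ax": 0, "ay": 0, "az": 0, "gripper": 0.5}
    - {"x": 0, "y": 0, "z": 6, "ax": 0, "ay": 0, "az": 0, "gripper": 0.5}
    - {"x": 0, "y": 0, "z": 4, "ax": 0, "ay": 0, "az": 0, "gripper": 0.5}
    - {"x": 0, "y": 0, "z": 0, "ax": 0, "ay": 0, "az": 0, "gripper": 0.5}

```text
clock: 17.97
position: [0.5118, -0.113, 0.1078]
ee_rot: [0.929, 0.369, -0.001, -0.0]
ft_force: [-0.3, 0.5, -0.0]
grip_width: 0.499
grasp_force: 0.0
```

```bash
cat > lv.py <<'E'
from h import *
# status relative to the screw axis; push = clockwise tangential force on lever (N)
h=np.array([.5778,-.0507]);s=get_obs();d=s["position"][:2]-h;th=np.arctan2(d[1],d[0])
tg=np.array([np.sin(th),-np.cos(th)]);y=R.from_quat(s["ee_rot"]).apply([0,1,0])
print(round(s["clock"],2),"r",np.hypot(*d).round(4),"th",np.degrees(th)%360,"tooly",np.degrees(np.arctan2(y[1],y[0])).round(1),"z",s["position"][2].round(4),"push",(-s["ft_force"][:2]@tg).round(1),"rad",(s["ft_force"][:2]@d/np.hypot(*d)).round(1),"q7",s["joint_pos"][6].round(2),s["grip_width"].round(3),s["grasp_force"])
E
python3 lv.py
```

```text
Traceback (most recent call last):
  File "lv.py", line 5, in <module>
    print(round(s["clock"],2),"r",np.hypot(*d).round(4),"th",np.degrees(th)%360,"tooly",np.degrees(np.arctan2(y[1],y[0])).round(1),"z",s["position"][2].round(4),"push",(-s["ft_force"][:2]@tg).round(1),"rad",(s["ft_force"][:2]@d/np.hypot(*d)).round(1),"q7",s["joint_pos"][6].round(2),s["grip_width"].round(3),s["grasp_force"])
                                                                                                                                                                                                                                                                                           ^^^^^^^^^^^^^^^^^^^^^
AttributeError: 'float' object has no attribute 'round'
```

apply_moves:
  rows:
    - {"x": 0.2, "y": -6.3, "z": 0, "ax": 0, "ay": 0, "az": 4, "gripper": 0.65}
    - {"x": 0.2, "y": -6.3, "z": 0, "ax": 0, "ay": 0, "az": 4, "gripper": 0.65}
    - {"x": 0.2, "y": -6.3, "z": 0, "ax": 0, "ay": 0, "az": 4, "gripper": 0.65}
    - {"x": 0.2, "y": -6.3, "z": 0, "ax": 0, "ay": 0, "az": 4, "gripper": 0.65}
    - {"x": 0, "y": 0, "z": 0, "ax": 0, "ay": 0, "az": 0, "gripper": 0.65}
  newtons: 60

```text
clock: 18.38
position: [0.4976, -0.0925, 0.109]
ee_rot: [0.972, 0.235, 0.0, 0.0]
ft_force: [-0.6, -2.7, -0.2]
grip_width: 0.349
grasp_force: 1.0
```

```bash
sed -i 's/s\["grip_width"\].round(3)/s["grip_width"]/' lv.py; python3 lv.py
```

```text
18.38 r 0.0905 th 207.5036987997742 tooly -62.8 z 0.109 push 2.1 rad 1.7 q7 -0.76 0.34917716936719045 1.019371747970581
```

apply_moves:
  rows:
    - {"x": 0.2, "y": -6.3, "z": 0, "ax": 0, "ay": 0, "az": 4, "gripper": 0.65}
    - {"x": 0.2, "y": -6.3, "z": 0, "ax": 0, "ay": 0, "az": 4, "gripper": 0.65}
    - {"x": 0.2, "y": -6.3, "z": 0, "ax": 0, "ay": 0, "az": 4, "gripper": 0.65}
    - {"x": 0.2, "y": -6.3, "z": 0, "ax": 0, "ay": 0, "az": 4, "gripper": 0.65}
    - {"x": 0, "y": 0, "z": 0, "ax": 0, "ay": 0, "az": 0, "gripper": 0.65}

```text
clock: 18.8
position: [0.4892, -0.0686, 0.1088]
ee_rot: [0.995, 0.099, -0.0, 0.0]
ft_force: [-0.7, -2.2, 1.0]
grip_width: 0.346
grasp_force: 1.1
```

```bash
python3 lv.py
```

```text
18.8 r 0.0904 th 191.4458174902718 tooly -78.7 z 0.1088 push 2.0 rad 1.2 q7 -1.08 0.34632779045374934 1.0751783475279808
```

apply_moves:
  rows:
    - {"x": 0.1, "y": -3.14, "z": 0, "ax": 0, "ay": 0, "az": 2, "gripper": 0.65}
    - {"x": 0.1, "y": -3.14, "z": 0, "ax": 0, "ay": 0, "az": 2, "gripper": 0.65}
    - {"x": 0, "y": 0, "z": 0, "ax": 0, "ay": 0, "az": 0, "gripper": 0.65}

```text
clock: 19.05
position: [0.4883, -0.0631, 0.1088]
ee_rot: [0.998, 0.065, -0.0, 0.0]
ft_force: [-1.5, -3.8, 0.1]
grip_width: 0.352
grasp_force: 1.4
```

```bash
python3 lv.py
```

```text
19.05 r 0.0903 th 187.86562267364744 tooly -82.5 z 0.1088 push 3.6 rad 2.0 q7 -1.16 0.35245680268273155 1.4345317706465721
```

apply_moves:
  rows:
    - {"x": 0.1, "y": -3.14, "z": 0, "ax": 0, "ay": 0, "az": 2, "gripper": 0.65}
    - {"x": 0, "y": -1.57, "z": 0, "ax": 0, "ay": 0, "az": 1, "gripper": 0.65}
    - {"x": 0, "y": 0, "z": 0, "ax": 0, "ay": 0, "az": 0, "gripper": 0.65}

```text
clock: 19.3
position: [0.4877, -0.0583, 0.1087]
ee_rot: [0.999, 0.039, -0.0, 0.0]
ft_force: [-1.3, -4.1, -0.1]
grip_width: 0.354
grasp_force: 1.7
```

```bash
python3 lv.py
```

```text
19.3 r 0.0904 th 184.83986585706987 tooly -85.5 z 0.1087 push 3.9 rad 1.7 q7 -1.22 0.3536499257750234 1.6887983679771423
```

apply_moves:
  rows:
    - {"x": 0, "y": -1.57, "z": 0, "ax": 0, "ay": 0, "az": 1, "gripper": 0.65}
    - {"x": 0, "y": -1.57, "z": 0, "ax": 0, "ay": 0, "az": 1, "gripper": 0.65}
    - {"x": 0, "y": 0, "z": 0, "ax": 0, "ay": 0, "az": 0, "gripper": 0.65}

```text
clock: 19.55
position: [0.4875, -0.0547, 0.1086]
ee_rot: [1.0, 0.02, -0.0, -0.0]
ft_force: [-0.9, -3.3, 1.8]
grip_width: 0.35
grasp_force: 1.8
```

```bash
python3 lv.py
```

```text
19.55 r 0.0904 th 182.52645539809566 tooly -87.7 z 0.1086 push 3.2 rad 1.1 q7 -1.26 0.35048917115548633 1.7762229591608047
```

apply_moves:
  rows:
    - {"x": 0, "y": -1.96, "z": 0, "ax": 0, "ay": 0, "az": 1.25, "gripper": 0.65}
    - {"x": 0, "y": -1.96, "z": 0, "ax": 0, "ay": 0, "az": 1.25, "gripper": 0.65}
    - {"x": 0, "y": 0, "z": 0, "ax": 0, "ay": 0, "az": 0, "gripper": 0.65}

```text
clock: 19.8
position: [0.4874, -0.0504, 0.1086]
ee_rot: [1.0, -0.002, -0.0, -0.0]
ft_force: [-1.5, -2.3, 1.6]
grip_width: 0.352
grasp_force: 1.6
```

apply_moves:
  rows:
    - {"x": 0, "y": -1.96, "z": 0, "ax": 0, "ay": 0, "az": 1.25, "gripper": 0.65}
    - {"x": 0, "y": -1.96, "z": 0, "ax": 0, "ay": 0, "az": 1.25, "gripper": 0.65}
    - {"x": 0, "y": 0, "z": 0, "ax": 0, "ay": 0, "az": 0, "gripper": 0.65}

```text
clock: 20.05
position: [0.4875, -0.0465, 0.1086]
ee_rot: [1.0, -0.024, -0.0, -0.0]
ft_force: [-1.1, -3.9, 1.4]
grip_width: 0.348
grasp_force: 1.5
```

apply_moves:
  rows:
    - {"x": 0, "y": -1.96, "z": 0, "ax": 0, "ay": 0, "az": 1.25, "gripper": 0.65}
    - {"x": 0, "y": -1.96, "z": 0, "ax": 0, "ay": 0, "az": 1.25, "gripper": 0.65}
    - {"x": 0, "y": 0, "z": 0, "ax": 0, "ay": 0, "az": 0, "gripper": 0.65}

```text
clock: 20.3
position: [0.4877, -0.0426, 0.1086]
ee_rot: [0.999, -0.046, -0.0, -0.0]
ft_force: [-2.1, -3.6, 1.8]
grip_width: 0.348
grasp_force: 1.5
```

apply_moves:
  rows:
    - {"x": 0, "y": -1.96, "z": 0, "ax": 0, "ay": 0, "az": 1.25, "gripper": 0.65}
    - {"x": 0, "y": -1.96, "z": 0, "ax": 0, "ay": 0, "az": 1.25, "gripper": 0.65}
    - {"x": 0, "y": 0, "z": 0, "ax": 0, "ay": 0, "az": 0, "gripper": 0.65}

```text
clock: 20.55
position: [0.4881, -0.0387, 0.1086]
ee_rot: [0.998, -0.067, -0.0, -0.0]
ft_force: [-1.5, -2.8, 0.8]
grip_width: 0.345
grasp_force: 1.5
```

```bash
python3 lv.py
```

```text
20.55 r 0.0905 th 172.37144818000053 tooly -97.7 z 0.1086 push 2.9 rad 1.1 q7 -1.45 0.3446478145671151 1.4805228263139725
```

apply_moves:
  rows:
    - {"x": 0, "y": -1.96, "z": 0, "ax": 0, "ay": 0, "az": 1.25, "gripper": 0.65}
    - {"x": 0, "y": -1.96, "z": 0, "ax": 0, "ay": 0, "az": 1.25, "gripper": 0.65}
    - {"x": 0, "y": 0, "z": 0, "ax": 0, "ay": 0, "az": 0, "gripper": 0.65}

```text
clock: 20.8
position: [0.4887, -0.0348, 0.1086]
ee_rot: [0.996, -0.089, -0.0, -0.0]
ft_force: [-1.9, -2.3, 0.8]
grip_width: 0.349
grasp_force: 1.5
```

apply_moves:
  rows:
    - {"x": 0, "y": -1.96, "z": 0, "ax": 0, "ay": 0, "az": 1.25, "gripper": 0.65}
    - {"x": 0, "y": -1.96, "z": 0, "ax": 0, "ay": 0, "az": 1.25, "gripper": 0.65}
    - {"x": 0, "y": 0, "z": 0, "ax": 0, "ay": 0, "az": 0, "gripper": 0.65}

```text
clock: 21.05
position: [0.4894, -0.0309, 0.1086]
ee_rot: [0.994, -0.111, -0.0, -0.0]
ft_force: [-2.1, -1.9, 1.1]
grip_width: 0.347
grasp_force: 1.5
```

apply_moves:
  rows:
    - {"x": 0, "y": -1.96, "z": 0, "ax": 0, "ay": 0, "az": 1.25, "gripper": 0.65}
    - {"x": 0, "y": -1.96, "z": 0, "ax": 0, "ay": 0, "az": 1.25, "gripper": 0.65}
    - {"x": 0, "y": 0, "z": 0, "ax": 0, "ay": 0, "az": 0, "gripper": 0.65}

```text
clock: 21.3
position: [0.4904, -0.0271, 0.1086]
ee_rot: [0.991, -0.133, -0.0, -0.0]
ft_force: [-2.4, -3.0, 1.2]
grip_width: 0.349
grasp_force: 1.5
```

```bash
python3 lv.py
```

```text
21.3 r 0.0906 th 164.91016317657085 tooly -105.2 z 0.1086 push 3.5 rad 1.6 q7 -1.58 0.34854895170406247 1.4684825018048286
```

apply_moves:
  rows:
    - {"x": 0, "y": -1.96, "z": 0, "ax": 0, "ay": 0, "az": 1.25, "gripper": 0.65}
    - {"x": 0, "y": -1.96, "z": 0, "ax": 0, "ay": 0, "az": 1.25, "gripper": 0.65}
    - {"x": 0, "y": 0, "z": 0, "ax": 0, "ay": 0, "az": 0, "gripper": 0.65}

```text
clock: 21.55
position: [0.4914, -0.0234, 0.1086]
ee_rot: [0.988, -0.154, -0.0, -0.0]
ft_force: [-3.0, -2.9, 1.1]
grip_width: 0.353
grasp_force: 1.5
```

```bash
python3 lv.py
```

```text
21.55 r 0.0906 th 162.42995231315217 tooly -107.7 z 0.1086 push 3.7 rad 1.9 q7 -1.62 0.3530619323022573 1.4560195058584213
```

apply_moves:
  rows:
    - {"x": 0, "y": -1.96, "z": 0, "ax": 0, "ay": 0, "az": 1.25, "gripper": 0.65}
    - {"x": 0, "y": -1.96, "z": 0, "ax": 0, "ay": 0, "az": 1.25, "gripper": 0.65}
    - {"x": 0, "y": 0, "z": 0, "ax": 0, "ay": 0, "az": 0, "gripper": 0.65}

```text
clock: 21.8
position: [0.4927, -0.0196, 0.1086]
ee_rot: [0.984, -0.176, -0.0, -0.0]
ft_force: [-2.2, -2.3, 0.3]
grip_width: 0.349
grasp_force: 1.5
```

```bash
python3 lv.py
```

```text
21.8 r 0.0906 th 159.9496302154395 tooly -110.2 z 0.1086 push 2.9 rad 1.3 q7 -1.67 0.3486100404655109 1.4587412774562836
```

apply_moves:
  rows:
    - {"x": 0, "y": -1.96, "z": 0, "ax": 0, "ay": 0, "az": 1.25, "gripper": 0.65}
    - {"x": 0, "y": -1.96, "z": 0, "ax": 0, "ay": 0, "az": 1.25, "gripper": 0.65}
    - {"x": 0, "y": 0, "z": 0, "ax": 0, "ay": 0, "az": 0, "gripper": 0.65}

```text
clock: 22.05
position: [0.4941, -0.016, 0.1086]
ee_rot: [0.98, -0.197, -0.0, -0.0]
ft_force: [-2.2, -1.6, 1.8]
grip_width: 0.35
grasp_force: 1.5
```

```bash
python3 lv.py
```

```text
22.05 r 0.0907 th 157.47066342571566 tooly -112.7 z 0.1086 push 2.3 rad 1.4 q7 -1.71 0.35048442974088845 1.4663612097501755
```

apply_moves:
  rows:
    - {"x": 0, "y": -1.96, "z": 0, "ax": 0, "ay": 0, "az": 1.25, "gripper": 0.65}
    - {"x": 0, "y": -1.96, "z": 0, "ax": 0, "ay": 0, "az": 1.25, "gripper": 0.65}
    - {"x": 0, "y": 0, "z": 0, "ax": 0, "ay": 0, "az": 0, "gripper": 0.65}

```text
clock: 22.3
position: [0.4956, -0.0127, 0.1086]
ee_rot: [0.976, -0.219, -0.0, 0.0]
ft_force: [-3.5, -3.4, 1.2]
grip_width: 0.354
grasp_force: 2.2
```

```bash
python3 lv.py
```

```text
22.3 r 0.0906 th 155.1945552595235 tooly -115.2 z 0.1086 push 4.5 rad 1.7 q7 -1.75 0.35355671570090647 2.155526876449585
```

The nut is bearing now (pad force 1.5 to 2.2). Going on in 1 degree steps.

apply_moves:
  rows:
    - {"x": 0, "y": -1.6, "z": 0, "ax": 0, "ay": 0, "az": 1, "gripper": 0.65}
    - {"x": 0, "y": 0, "z": 0, "ax": 0, "ay": 0, "az": 0, "gripper": 0.65}
    - {"x": 0, "y": 0, "z": 0, "ax": 0, "ay": 0, "az": 0, "gripper": 0.65}

```text
clock: 22.55
position: [0.496, -0.012, 0.1086]
ee_rot: [0.974, -0.226, -0.0, 0.0]
ft_force: [-3.9, -4.6, 1.4]
grip_width: 0.354
grasp_force: 2.9
```

```bash
python3 lv.py;python3 lv.py
```

```text
22.55 r 0.0905 th 154.65826434961716 tooly -116.2 z 0.1086 push 5.8 rad 1.6 q7 -1.77 0.35351289761557925 2.924237921833992
22.55 r 0.0905 th 154.65826434961716 tooly -116.2 z 0.1086 push 5.8 rad 1.6 q7 -1.77 0.35351289761557925 2.924237921833992
```

apply_moves:
  rows:
    - {"x": 0, "y": -1.8, "z": 0, "ax": 0, "ay": 0, "az": 0.5, "gripper": 0.65}
    - {"x": 0, "y": 0, "z": 0, "ax": 0, "ay": 0, "az": 0, "gripper": 0.65}
    - {"x": 0, "y": 0, "z": 0, "ax": 0, "ay": 0, "az": 0, "gripper": 0.65}

```text
clock: 22.8
position: [0.4964, -0.0109, 0.1085]
ee_rot: [0.973, -0.231, -0.0, 0.001]
ft_force: [-4.7, -6.8, 1.7]
grip_width: 0.344
grasp_force: 4.1
```

```bash
python3 lv.py
```

```text
22.8 r 0.0906 th 153.93792952438122 tooly -116.7 z 0.1085 push 8.2 rad 1.2 q7 -1.78 0.34441725477146123 4.082486629486084
```

apply_moves:
  rows:
    - {"x": 0, "y": -0.4, "z": 0, "ax": 0, "ay": 0, "az": 0, "gripper": 0.65}
    - {"x": 0, "y": 0, "z": 0, "ax": 0, "ay": 0, "az": 0, "gripper": 0.65}
    - {"x": 0, "y": 0, "z": 0, "ax": 0, "ay": 0, "az": 0, "gripper": 0.65}
    - {"x": 0, "y": 0, "z": 0, "ax": 0, "ay": 0, "az": 0, "gripper": 0.65}

```text
clock: 23.13
position: [0.4965, -0.0107, 0.1085]
ee_rot: [0.973, -0.231, -0.001, 0.001]
ft_force: [-5.5, -6.6, 2.3]
grip_width: 0.346
grasp_force: 4.5
```

```bash
python3 lv.py
```

```text
23.13 r 0.0906 th 153.83089656173127 tooly -116.7 z 0.1085 push 8.3 rad 2.0 q7 -1.78 0.3464265211804364 4.543780535459518
```

The nut is tight at about 0.8 N m. Backing off, lifting and turning back for the spanner.

apply_moves:
  rows:
    - {"x": 0, "y": 3, "z": 0, "ax": 0, "ay": 0, "az": 0, "gripper": 0.55}
    - {"x": 0, "y": 4, "z": 0, "ax": 0, "ay": 0, "az": 0, "gripper": 0.5}
    - {"x": 0, "y": 0, "z": -20, "ax": 0, "ay": 0, "az": 0, "gripper": 0.5}
    - {"x": 0, "y": 0, "z": -30, "ax": 0, "ay": 0, "az": 0, "gripper": 0.5}
    - {"x": 0, "y": 0, "z": -30, "ax": 0, "ay": 0, "az": 0, "gripper": 0.5}

```text
clock: 23.55
position: [0.494, -0.016, 0.1893]
ee_rot: [0.973, -0.231, -0.0, 0.001]
ft_force: [0.2, 1.9, 0.9]
grip_width: 0.5
grasp_force: 0.0
```

apply_moves:
  rows:
    - {"x": 0, "y": 0, "z": -5, "ax": 0, "ay": 0, "az": -7, "gripper": 0.5}
    - {"x": 0, "y": 0, "z": 0, "ax": 0, "ay": 0, "az": -7, "gripper": 0.5}
    - {"x": 0, "y": 0, "z": 0, "ax": 0, "ay": 0, "az": -7, "gripper": 0.5}
    - {"x": 0, "y": 0, "z": 0, "ax": 0, "ay": 0, "az": -7, "gripper": 0.5}
    - {"x": 0, "y": 0, "z": 0, "ax": 0, "ay": 0, "az": -7, "gripper": 0.5}

```text
clock: 23.97
position: [0.4945, -0.0151, 0.194]
ee_rot: [0.997, 0.076, 0.001, -0.001]
ft_force: [0.1, -0.7, 0.1]
grip_width: 0.5
grasp_force: 0.0
```

apply_moves:
  rows:
    - {"x": 0, "y": 0, "z": 0, "ax": 0, "ay": 0, "az": -7, "gripper": 0.5}
    - {"x": 0, "y": 0, "z": 0, "ax": 0, "ay": 0, "az": -7, "gripper": 0.5}
    - {"x": 0, "y": 0, "z": 0, "ax": 0, "ay": 0, "az": -7, "gripper": 0.5}
    - {"x": 0, "y": 0, "z": 0, "ax": 0, "ay": 0, "az": -7, "gripper": 0.5}
    - {"x": 0, "y": 0, "z": 0, "ax": 0, "ay": 0, "az": -7, "gripper": 0.5}

```text
clock: 24.38
position: [0.4945, -0.0153, 0.1939]
ee_rot: [0.928, 0.372, 0.001, -0.0]
ft_force: [0.4, 0.4, 1.0]
grip_width: 0.498
grasp_force: 0.0
```

apply_moves:
  rows:
    - {"x": 0, "y": 0, "z": 0, "ax": 0, "ay": 0, "az": -7, "gripper": 0.5}
    - {"x": 0, "y": 0, "z": 0, "ax": 0, "ay": 0, "az": -7, "gripper": 0.5}
    - {"x": 0, "y": 0, "z": 0, "ax": 0, "ay": 0, "az": -7, "gripper": 0.5}
    - {"x": 0, "y": 0, "z": 0, "ax": 0, "ay": 0, "az": -7, "gripper": 0.5}
    - {"x": 0, "y": 0, "z": 0, "ax": 0, "ay": 0, "az": -6.7, "gripper": 0.5}

```text
clock: 24.8
position: [0.4945, -0.0152, 0.1939]
ee_rot: [0.775, 0.632, 0.001, -0.0]
ft_force: [0.2, -0.3, 0.4]
grip_width: 0.498
grasp_force: 0.0
```

```bash
python3 st.py .5128 -.1113 .195
```

```text
24.8 [ 0.4945 -0.0152  0.1939] tooly -11.57 z [ 0.0011  0.0012 -1.    ] gw 0.498 [ 0.2 -0.3  0.4] [ 0.01  0.04 -0.  ] [-1.12  0.06  1.12  1.88 -0.06  1.24 -0.19]
[-90.4  37.2  -1.2]
```

apply_moves:
  rows:
    - {"x": -30, "y": 8, "z": 0, "ax": 0, "ay": 0, "az": 0, "gripper": 0.5}
    - {"x": -30, "y": 8, "z": 0, "ax": 0, "ay": 0, "az": 0, "gripper": 0.5}
    - {"x": -30, "y": 8, "z": 0, "ax": 0, "ay": 0, "az": 0, "gripper": 0.5}

```text
clock: 25.05
position: [0.4995, -0.109, 0.1941]
ee_rot: [0.776, 0.631, 0.001, 0.0]
ft_force: [1.2, 0.6, 0.4]
grip_width: 0.501
grasp_force: 0.0
```

```bash
cat > hd.py <<'E'
from h import *
def handle(t):
    h=np.array([.5778,-.0507]);im=t["color"].astype(int)
    blue=(im[...,2]-im[...,0]>25)|(im.max(2)<50)
    P=[]
    for a in np.arange(.055,.176,.004):
        # scan perpendicular through candidate handle band
        best=None
        d=np.array([np.cos(np.radians(81)),np.sin(np.radians(81))]);n=np.array([-d[1],d[0]])
        off=np.arange(-.025,.026,.001)
        q=proj(t,[[*(h+a*d+b*n),.114] for b in off])
        bl=cv2.remap((im[...,2]-im[...,0]).astype(np.float32),q[:,:1].astype(np.float32),q[:,1:].astype(np.float32),cv2.INTER_LINEAR).ravel()
        gr=cv2.remap(im.mean(2).astype(np.float32),q[:,:1].astype(np.float32),q[:,1:].astype(np.float32),cv2.INTER_LINEAR).ravel()
        w=off[(gr>100)&(bl<40)]
        if len(w)>8: P.append((a,w.min(),w.max()))
    P=np.array(P);mid=P[:,1:].mean(1);w=P[:,2]-P[:,1];ok=(w>.014)&(w<.028)
    f=np.polyfit(P[ok,0],mid[ok],1);print("n",ok.sum(),"width",np.median(w),"angle",81+np.degrees(np.arctan(f[0])),"offset at axis",f[1],"at .071",np.polyval(f,.071))
    return P
if __name__=="__main__":
    t=camera("top");handle(t)
    handle(np.load("top5.npy",allow_pickle=True).item())
E
python3 hd.py; python3 st.py .5926 .0187 .19
```

```text
n 27 width 0.020000000000000018 angle 77.98796960536791 offset at axis -0.0008641322591473404 at .071 -0.004600033568311497
n 28 width 0.020000000000000018 angle 84.00770103627791 offset at axis 0.0005217699694456774 at .071 0.004252291575731148
25.1 [ 0.4989 -0.1159  0.1944] tooly -12.2 z [ 2.8e-03 -7.0e-04 -1.0e+00] gw 0.499 [-2.  -4.2  0.7] [-0.25  0.11 -0.02] [-0.93  0.16  1.19  1.84 -0.16  1.24  0.09]
[151.4  63.2   4.6]
```

apply_moves:
  rows:
    - {"x": 30, "y": 12.8, "z": 0, "ax": 0, "ay": 0, "az": 0, "gripper": 0.5}
    - {"x": 30, "y": 12.8, "z": 0, "ax": 0, "ay": 0, "az": 0, "gripper": 0.5}
    - {"x": 30, "y": 12.8, "z": 0, "ax": 0, "ay": 0, "az": 0, "gripper": 0.5}
    - {"x": 30, "y": 12.8, "z": 0, "ax": 0, "ay": 0, "az": 0, "gripper": 0.5}
    - {"x": 30, "y": 12.8, "z": 0, "ax": 0, "ay": 0, "az": 0, "gripper": 0.5}

```text
clock: 25.52
position: [0.5937, 0.0269, 0.1936]
ee_rot: [0.777, 0.63, 0.001, -0.0]
ft_force: [-0.5, 0.2, 1.5]
grip_width: 0.501
grasp_force: 0.0
```

apply_moves:
  rows:
    - {"x": 0, "y": 0, "z": 0, "ax": 0, "ay": 0, "az": 0, "gripper": 0.5}
    - {"x": 0, "y": 0, "z": 0, "ax": 0, "ay": 0, "az": 0, "gripper": 0.5}
    - {"x": 0, "y": 0, "z": 0, "ax": 0, "ay": 0, "az": 0, "gripper": 0.5}

```text
clock: 25.77
position: [0.5926, 0.0245, 0.1937]
ee_rot: [0.777, 0.63, 0.0, 0.0]
ft_force: [-0.1, 0.3, -0.3]
grip_width: 0.499
grasp_force: 0.0
```

```bash
python3 st.py .5934 .0187 .0953
```

```text
25.77 [0.5926 0.0245 0.1937] tooly -11.95 z [ 3.e-04 -3.e-04 -1.e+00] gw 0.499 [-0.1  0.3 -0.3] [-0.    0.07 -0.01] [-0.92  0.42  1.04  1.63 -0.37  1.31 -0.03]
[-5.5  1.9 98.4]
```

apply_moves:
  rows:
    - {"x": -5.5, "y": 1.9, "z": 20, "ax": 0, "ay": 0, "az": 0, "gripper": 0.5}
    - {"x": 0, "y": 0, "z": 25, "ax": 0, "ay": 0, "az": 0, "gripper": 0.5}
    - {"x": 0, "y": 0, "z": 20, "ax": 0, "ay": 0, "az": 0, "gripper": 0.5}
    - {"x": 0, "y": 0, "z": 15, "ax": 0, "ay": 0, "az": 0, "gripper": 0.5}
    - {"x": 0, "y": 0, "z": 8, "ax": 0, "ay": 0, "az": 0, "gripper": 0.5}

```text
clock: 26.18
position: [0.5922, 0.018, 0.1043]
ee_rot: [0.777, 0.629, -0.0, -0.001]
ft_force: [0.1, 0.4, 1.1]
grip_width: 0.5
grasp_force: 0.0
```

apply_moves:
  rows:
    - {"x": 0, "y": 0, "z": 5, "ax": 0, "ay": 0, "az": 0, "gripper": 0.5}
    - {"x": 0, "y": 0, "z": 3.5, "ax": 0, "ay": 0, "az": 0, "gripper": 0.5}
    - {"x": 0, "y": 0, "z": 0, "ax": 0, "ay": 0, "az": 0, "gripper": 0.5}

```text
clock: 26.43
position: [0.5934, 0.0188, 0.0974]
ee_rot: [0.777, 0.63, 0.0, 0.0]
ft_force: [0.7, -0.2, 0.2]
grip_width: 0.498
grasp_force: 0.0
```

```bash
python3 st.py .5934 .0187 .0953
```

```text
26.43 [0.5934 0.0188 0.0974] tooly -11.97 z [ 4.e-04  3.e-04 -1.e+00] gw 0.498 [ 0.7 -0.2  0.2] [-0.02 -0.03 -0.03] [-0.85  0.52  0.96  1.73 -0.47  1.14  0.05]
[-0.1  0.   2.1]
```

apply_moves:
  rows:
    - {"x": 0, "y": -1.7, "z": 2, "ax": 0, "ay": 0, "az": 0, "gripper": 0.6}
    - {"x": 0, "y": 0, "z": 0, "ax": 0, "ay": 0, "az": 0, "gripper": 0.6}
    - {"x": 0, "y": 0, "z": 0, "ax": 0, "ay": 0, "az": 0, "gripper": 0.68}
    - {"x": 0, "y": 0, "z": 0, "ax": 0, "ay": 0, "az": 0, "gripper": 0.72}
  newtons: 30

```text
clock: 26.77
position: [0.5924, 0.0195, 0.0959]
ee_rot: [0.777, 0.63, 0.001, 0.0]
ft_force: [2.2, -1.1, 1.4]
grip_width: 0.281
grasp_force: 1.1
```

apply_moves:
  rows:
    - {"x": 0, "y": 0, "z": 0, "ax": 0, "ay": 0, "az": 0, "gripper": 0.8}
    - {"x": 0, "y": 0, "z": 0, "ax": 0, "ay": 0, "az": 0, "gripper": 1}
    - {"x": 0, "y": 0, "z": 0, "ax": 0, "ay": 0, "az": 0, "gripper": 1}
    - {"x": 0, "y": 0, "z": 0, "ax": 0, "ay": 0, "az": 0, "gripper": 1}
  newtons: 60

```text
clock: 27.1
position: [0.5928, 0.0194, 0.0963]
ee_rot: [0.777, 0.63, 0.001, 0.001]
ft_force: [2.2, -0.1, 5.9]
grip_width: 0.233
grasp_force: 59.1
```

```bash
python3 st.py .5934 .0187 .0953
```

```text
27.1 [0.5928 0.0194 0.0963] tooly -11.92 z [ 2.4e-03  2.0e-04 -1.0e+00] gw 0.233 [ 2.2 -0.1  5.9] [ 0.04 -0.45  0.28] [-0.85  0.52  0.96  1.74 -0.47  1.13  0.05]
[-0.6  0.7  1. ]
```

Gripped. Lifting slowly and watching the force.

apply_moves:
  rows:
    - {"x": 0, "y": 0, "z": -3, "ax": 0, "ay": 0, "az": 0, "gripper": 1}
    - {"x": 0, "y": 0, "z": -4, "ax": 0, "ay": 0, "az": 0, "gripper": 1}
    - {"x": 0, "y": 0, "z": 0, "ax": 0, "ay": 0, "az": 0, "gripper": 1}
  newtons: 80

```text
clock: 27.35
position: [0.592, 0.0195, 0.1025]
ee_rot: [0.777, 0.63, 0.0, 0.0]
ft_force: [4.8, -0.1, -4.8]
grip_width: 0.225
grasp_force: 79.0
```

```bash
python3 st.py
```

```text
27.35 [0.592  0.0195 0.1025] tooly -11.92 z [ 8.e-04  0.e+00 -1.e+00] gw 0.225 [ 4.8 -0.1 -4.8] [ 0.04 -0.96  0.24] [-0.86  0.51  0.97  1.73 -0.46  1.14  0.04]
```

apply_moves:
  rows:
    - {"x": 0, "y": 0.5, "z": -5, "ax": 0, "ay": 0, "az": 0, "gripper": 1}
    - {"x": 0, "y": 0, "z": -6, "ax": 0, "ay": 0, "az": 0, "gripper": 1}
    - {"x": 0, "y": 0, "z": -8, "ax": 0, "ay": 0, "az": 0, "gripper": 1}
    - {"x": 0, "y": 0, "z": -12, "ax": 0, "ay": 0, "az": 0, "gripper": 1}
    - {"x": 0, "y": 0, "z": -20, "ax": 0, "ay": 0, "az": 0, "gripper": 1}

```text
clock: 27.77
position: [0.5907, 0.0192, 0.153]
ee_rot: [0.777, 0.63, -0.001, -0.001]
ft_force: [0.3, 0.5, -3.4]
grip_width: 0.221
grasp_force: 79.1
```

apply_moves:
  rows:
    - {"x": 0, "y": 0, "z": -20, "ax": 0, "ay": 0, "az": -4, "gripper": 1}
    - {"x": 0, "y": 0, "z": -20, "ax": 0, "ay": 0, "az": -4, "gripper": 1}
    - {"x": 0, "y": 0, "z": -20, "ax": 0, "ay": 0, "az": -4, "gripper": 1}
    - {"x": 0, "y": 0, "z": 0, "ax": 0, "ay": 0, "az": -4, "gripper": 1}
    - {"x": 0, "y": 0, "z": 0, "ax": 0, "ay": 0, "az": 0, "gripper": 1}

```text
clock: 28.18
position: [0.5924, 0.0189, 0.2152]
ee_rot: [0.681, 0.733, 0.001, 0.0]
ft_force: [0.4, 0.1, -4.4]
grip_width: 0.222
grasp_force: 79.1
```

```bash
python3 st.py .4065 -.3103 .21
```

```text
28.18 [0.5924 0.0189 0.2152] tooly 4.21 z [ 0.0017  0.0012 -1.    ] gw 0.222 [ 0.4  0.1 -4.4] [ 0.01  0.01 -0.01] [-0.88  0.38  0.99  1.6  -0.32  1.34  0.23]
[-314.7 -209.5    4.5]
```

apply_moves:
  rows:
    - {"x": -26, "y": -17, "z": 0, "ax": 0, "ay": 0, "az": 0, "gripper": 1}
    - {"x": -26, "y": -17, "z": 0, "ax": 0, "ay": 0, "az": 0, "gripper": 1}
    - {"x": -26, "y": -17, "z": 0, "ax": 0, "ay": 0, "az": 0, "gripper": 1}
    - {"x": -26, "y": -17, "z": 0, "ax": 0, "ay": 0, "az": 0, "gripper": 1}
    - {"x": -26, "y": -17, "z": 0, "ax": 0, "ay": 0, "az": 0, "gripper": 1}

```text
clock: 28.6
position: [0.5149, -0.1176, 0.2128]
ee_rot: [0.683, 0.731, -0.0, -0.001]
ft_force: [0.5, -0.5, -3.4]
grip_width: 0.223
grasp_force: 79.2
```

apply_moves:
  rows:
    - {"x": -26, "y": -17, "z": 0, "ax": 0, "ay": 0, "az": 0, "gripper": 1}
    - {"x": -26, "y": -17, "z": 0, "ax": 0, "ay": 0, "az": 0, "gripper": 1}
    - {"x": -26, "y": -17, "z": 0, "ax": 0, "ay": 0, "az": 0, "gripper": 1}
    - {"x": -26, "y": -17, "z": 0, "ax": 0, "ay": 0, "az": 0, "gripper": 1}
    - {"x": -26, "y": -17, "z": 0, "ax": 0, "ay": 0, "az": 0, "gripper": 1}

```text
clock: 29.02
position: [0.4393, -0.253, 0.2129]
ee_rot: [0.683, 0.731, 0.0, -0.001]
ft_force: [-0.2, -0.6, -4.4]
grip_width: 0.232
grasp_force: 79.2
```

apply_moves:
  rows:
    - {"x": -26, "y": -17, "z": 0, "ax": 0, "ay": 0, "az": 0, "gripper": 1}
    - {"x": -16, "y": -10, "z": 0, "ax": 0, "ay": 0, "az": 0, "gripper": 1}
    - {"x": -8, "y": -5, "z": 0, "ax": 0, "ay": 0, "az": 0, "gripper": 1}
    - {"x": 0, "y": 0, "z": 0, "ax": 0, "ay": 0, "az": 0, "gripper": 1}
    - {"x": 0, "y": 0, "z": 0, "ax": 0, "ay": 0, "az": 0, "gripper": 1}

```text
clock: 29.43
position: [0.412, -0.3041, 0.2129]
ee_rot: [0.683, 0.731, 0.0, -0.001]
ft_force: [-0.5, 1.2, -3.6]
grip_width: 0.226
grasp_force: 79.2
```

```bash
python3 st.py .412 -.3115 -.002
```

```text
29.43 [ 0.412  -0.3041  0.2129] tooly 3.88 z [-8.e-04  1.e-03 -1.e+00] gw 0.226 [-0.5  1.2 -3.6] [ 0.02 -0.06  0.  ] [-0.56  0.14  1.22  1.81 -0.14  1.29  0.76]
[ -7.6  -0.4 214.9]
```

apply_moves:
  rows:
    - {"x": -7.5, "y": 0, "z": 35, "ax": 0, "ay": 0, "az": 0, "gripper": 1}
    - {"x": 0, "y": 0, "z": 35, "ax": 0, "ay": 0, "az": 0, "gripper": 1}
    - {"x": 0, "y": 0, "z": 35, "ax": 0, "ay": 0, "az": 0, "gripper": 1}
    - {"x": 0, "y": 0, "z": 35, "ax": 0, "ay": 0, "az": 0, "gripper": 1}
    - {"x": 0, "y": 0, "z": 30, "ax": 0, "ay": 0, "az": 0, "gripper": 1}

```text
clock: 29.85
position: [0.4132, -0.3096, 0.0405]
ee_rot: [0.681, 0.732, -0.0, -0.001]
ft_force: [1.1, 0.3, -4.6]
grip_width: 0.226
grasp_force: 79.3
```

apply_moves:
  rows:
    - {"x": 0, "y": 0, "z": 20, "ax": 0, "ay": 0, "az": 0, "gripper": 1}
    - {"x": 0, "y": 0, "z": 10, "ax": 0, "ay": 0, "az": 0, "gripper": 1}
    - {"x": 0, "y": 0, "z": 5, "ax": 0, "ay": 0, "az": 0, "gripper": 1}
    - {"x": 0, "y": 0, "z": 0, "ax": 0, "ay": 0, "az": 0, "gripper": 1}
    - {"x": 0, "y": 0, "z": 0, "ax": 0, "ay": 0, "az": 0, "gripper": 1}

```text
clock: 30.27
position: [0.4141, -0.3118, 0.0092]
ee_rot: [0.681, 0.732, 0.0, 0.001]
ft_force: [0.1, -0.4, -3.6]
grip_width: 0.225
grasp_force: 79.3
```

```bash
python3 st.py .412 -.3115 -.002
```

```text
30.27 [ 0.4141 -0.3118  0.0092] tooly 4.08 z [ 1.2e-03 -4.0e-04 -1.0e+00] gw 0.225 [ 0.1 -0.4 -3.6] [ 0.01 -0.01  0.01] [-0.24  0.5   0.96  1.99 -0.52  0.91  1.06]
[ 0.4 -2.1 11.2]
```

apply_moves:
  rows:
    - {"x": 0, "y": 0, "z": 4, "ax": 0, "ay": 0, "az": 0, "gripper": 1}
    - {"x": 0, "y": 0, "z": 3, "ax": 0, "ay": 0, "az": 0, "gripper": 1}
    - {"x": 0, "y": 0, "z": 2, "ax": 0, "ay": 0, "az": 0, "gripper": 1}
    - {"x": 0, "y": 0, "z": 0, "ax": 0, "ay": 0, "az": 0, "gripper": 1}

```text
clock: 30.6
position: [0.4132, -0.3115, -0.0009]
ee_rot: [0.682, 0.732, 0.0, -0.0]
ft_force: [0.0, 0.1, -4.1]
grip_width: 0.223
grasp_force: 79.4
```

apply_moves:
  rows:
    - {"x": 0, "y": 0, "z": 1, "ax": 0, "ay": 0, "az": 0, "gripper": 1}
    - {"x": 0, "y": 0, "z": 1, "ax": 0, "ay": 0, "az": 0, "gripper": 1}
    - {"x": 0, "y": 0, "z": 0, "ax": 0, "ay": 0, "az": 0, "gripper": 1}

```text
clock: 30.85
position: [0.4133, -0.3117, -0.0018]
ee_rot: [0.682, 0.732, 0.001, -0.0]
ft_force: [-5.1, 3.6, 16.3]
grip_width: 0.226
grasp_force: 81.7
```

On the mat. Releasing, lifting, then checking from the cameras.

apply_moves:
  rows:
    - {"x": 0, "y": 0, "z": -0.7, "ax": 0, "ay": 0, "az": 0, "gripper": 0.72}
    - {"x": 0, "y": 0, "z": 0, "ax": 0, "ay": 0, "az": 0, "gripper": 0.6}
    - {"x": 0, "y": 0, "z": 0, "ax": 0, "ay": 0, "az": 0, "gripper": 0.5}
    - {"x": 0, "y": 0, "z": 0, "ax": 0, "ay": 0, "az": 0, "gripper": 0.5}
    - {"x": 0, "y": 0, "z": -5, "ax": 0, "ay": 0, "az": 0, "gripper": 0.5}

```text
clock: 31.27
position: [0.4128, -0.3115, 0.0024]
ee_rot: [0.682, 0.732, -0.0, -0.001]
ft_force: [-0.4, 0.5, 0.4]
grip_width: 0.5
grasp_force: 0.0
```

apply_moves:
  rows:
    - {"x": 0, "y": 0, "z": -20, "ax": 0, "ay": 0, "az": 0, "gripper": 0.5}
    - {"x": 0, "y": 0, "z": -35, "ax": 0, "ay": 0, "az": 0, "gripper": 0.5}
    - {"x": 0, "y": 0, "z": -40, "ax": 0, "ay": 0, "az": 0, "gripper": 0.5}
    - {"x": 0, "y": 0, "z": -40, "ax": 0, "ay": 0, "az": 0, "gripper": 0.5}
    - {"x": 0, "y": 0, "z": -40, "ax": 0, "ay": 0, "az": 0, "gripper": 0.5}

```text
clock: 31.68
position: [0.4123, -0.312, 0.1797]
ee_rot: [0.682, 0.731, -0.0, -0.0]
ft_force: [1.3, 0.7, 1.4]
grip_width: 0.502
grasp_force: 0.0
```

apply_moves:
  rows:
    - {"x": 30, "y": 25, "z": -10, "ax": 0, "ay": 0, "az": 0, "gripper": 0.5}
    - {"x": 30, "y": 25, "z": -10, "ax": 0, "ay": 0, "az": 0, "gripper": 0.5}
    - {"x": 30, "y": 25, "z": 0, "ax": 0, "ay": 0, "az": 0, "gripper": 0.5}
    - {"x": 30, "y": 25, "z": 0, "ax": 0, "ay": 0, "az": 0, "gripper": 0.5}
    - {"x": 30, "y": 25, "z": 0, "ax": 0, "ay": 0, "az": 0, "gripper": 0.5}

```text
clock: 32.1
position: [0.5282, -0.1514, 0.1985]
ee_rot: [0.682, 0.732, 0.001, 0.0]
ft_force: [0.8, -1.1, 0.3]
grip_width: 0.5
grasp_force: 0.0
```

apply_moves:
  rows:
    - {"x": 30, "y": 0, "z": 0, "ax": 0, "ay": 0, "az": 0, "gripper": 0.5}
    - {"x": 30, "y": 0, "z": 0, "ax": 0, "ay": 0, "az": 0, "gripper": 0.5}
    - {"x": 0, "y": 0, "z": 0, "ax": 0, "ay": 0, "az": 0, "gripper": 0.5}
    - {"x": 0, "y": 0, "z": 0, "ax": 0, "ay": 0, "az": 0, "gripper": 0.5}
    - {"x": 0, "y": 0, "z": 0, "ax": 0, "ay": 0, "az": 0, "gripper": 0.5}

```text
clock: 32.52
position: [0.5228, -0.094, 0.1982]
ee_rot: [0.682, 0.732, 0.0, 0.0]
ft_force: [0.3, -1.1, 0.3]
grip_width: 0.501
grasp_force: 0.0
```

```bash
python3 st.py; python3 meas.py | grep -v orange
```

```text
32.52 [ 0.5228 -0.094   0.1982] tooly 4.04 z [ 3.e-04  1.e-04 -1.e+00] gw 0.501 [ 0.3 -1.1  0.3] [ 0.01  0.01 -0.01] [-0.9   0.24  1.15  1.79 -0.23  1.26  0.38]
top mat [ 0.4184 -0.3203] [0.2645 0.1366] 84.80462646484375
top spanner [ 0.4139 -0.3224] [0.0606 0.1668] 4.147644996643066
top handle ang deg 95.30583 end -0.5947870330314093 jaw -0.7623788405129807 len 0.16759180748157132 mid [-0.34738069 -0.39328613] 404
side mat [ 0.4214 -0.301 ] [0.2946 0.1338] 84.96324157714844
side spanner [ 0.4165 -0.3219] [0.0624 0.1711] 3.2369110584259033
side handle ang deg 95.66729 end -0.5963448677237434 jaw -0.7686407793977555 len 0.17229591167401215 mid [-0.34411482 -0.39758189] 502
```

```bash
python3 -c "
from workcell import *
print(hand_in())"
```

```text
the job is handed in; nothing more can be done
None
```

I handed the job in at about 33 s, but no verdict came back: the jam nut is tight at about 0.8 N m with the spanner held against the guide post, the spanner is back flat on the mat, and nothing touched the jars, lids or level as far as I could tell.

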